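# Draw the cane bolt and open the passive leaf of a control box

## Robot

A 6-joint arm with a two-finger parallel gripper is mounted at the origin on the work surface. World frame = base frame: x ahead of the robot, y to its left, z up, the work surface at z = 0. Lengths are in m, angles in degrees, forces in N, time in s.
With the tool pointing down it reaches from about 0.4 to 0.825 m from the base axis. Payload 7 kg.
Tool frame: the origin (TCP) lies on the mounting face of the last link; the fingertips stand 178 mm ahead of it and the grasp point (between the pads) lies 159 mm ahead of it (ctrl.tip_extent is the distance from the TCP to the fingertips, in m); z points along the fingers, y is the direction in which the jaws open and shut (so a half turn about z gives the same grasp; the last joint's range is limited). The gripper opens to 88 mm and grips with 3 to 60 N. Pads are 19 mm wide; open, the fingers measure 130 mm over their backs; the gripper's body (78 mm by 193 mm) begins 47 mm behind the grasp point.
Start: joints at [87.955, 20.546, 0.682, 0, -70.136, -16.507], TCP at [0.215, 0.64, 0.405] pointing down, gripper open.
Joint ranges: [-176.03, 176.03], [-82.01, 121.73], [-58.28, 71.71], [-173.87, 95.51], [-174.79, -0.11], [-173.66, 173.66]. Speed limits (degrees/s): [136.94, 136.94, 172.46, 180, 180, 180].

## Interface

Orientations are given as [roll, pitch, yaw] about the fixed x, y, z axes, in that order (R = Rz(yaw) Ry(pitch) Rx(roll)).
In Python, from plant import ctrl gives the robot as it stands. The module is installed in compiled form; this text tells all that it offers.
- The arm moves only by the tool carry_out, never from a script. Its argument "moves" is text: rows parted by semicolons, each of 7 numbers parted by spaces: the finger opening in m, from 0 to 0.0876, then the shift along the tool's x, y, z in m, then the turn, a rotation vector about the tool's x, y, z in rad. A call has 1 to 20 rows; each row is the pose to reach, as a shift and turn from the pose commanded when the call began, along the tool's axes at that moment; what a row does not reach only later rows make up. A row lasts 1/10 s, in which the tool goes at most 50 mm and 8.59 degrees, less where a joint would pass 70% of its speed; a pose out of reach is approached as far as the arm can. A call with a gripper value outside its range is refused whole. The fingers move at their own pace and stop on an object; the grip force is fixed at half the most. Time passes only in rows, so rows that repeat a pose let the fingers close. It gives the time, the measured TCP pose, the force and the opening at its end, in the units of the state.
- ctrl.get_obs(): the state, without advancing time (a new reading comes with each control period).
- ctrl.snapshot(name): name is "side" or "top" or "wrist"; returns a dict with "image" (384x512x3 uint8, red, green, blue), "K" (3x3 intrinsics, pixels), "R" (3x3) and "t" (3): a world point X has camera coordinates R X + t. Camera axes: x right, y down, z forward; pixel columns grow to the right and rows downward; lengths in m; the calibration is good to about 2 mm. A picture is of the moment at which its call begins. There is no depth.
- ctrl.close_job(): hands the job in, once; it reports no verdict.
Trained networks look in a picture, given as the dict that the camera call returned (one of the last four; its "shot" number tells which), for a name from the list of things; names that differ only in an ending like _2 or _b are one class to them, and where a whole thing is asked for, a point or a joint stands for the part that bears it (a point fixed in the world has none). Each returns a list of dicts, best first, with "confidence" (0 to 1); they miss things now and then, are a little off and sometimes report something else, mostly with a low value. They report only what shows in the picture. A call takes as long as a camera call. They do not tell look-alikes from the thing itself.
- ctrl.recognise(picture, label): "extent" ([left, top, right, bottom] in pixels, round what is visible of it).
- ctrl.trace(picture, label): "region" (384x512 bool, what is visible of it) and "extent" ([left, top, right, bottom] in pixels, round what is visible of it).
- ctrl.mark_of(picture, label): "at" ([row, column] in pixels: a listed point, or the origin of a listed thing).
The state is a dict: "clock": time; "joint_pos": joint angles; "qvel": joint speeds; "tau": joint torques, N m; "tool_pos": TCP position; "orientation": TCP orientation; "force": force on the tool from outside, world axes, zero at the start; "moment": the same for the moment, N m; "opening": finger opening in m.
Only numpy, scipy, OpenCV 4.12 (cv2) and the standard library are available. Lean on these libraries where they do the work, as an engineer would, in place of code of your own. Each camera call takes 0.05 s, during which the arm holds its last target.

## Task

Open the second (passive) leaf of the grey control box, whose upright cane bolt still holds it shut: lift the bolt right out by its red handle, lay it down flat on the blue mat and let go, then take it again by its bare shank and set it lying in both forks of the yellow rest. Only then swing the passive leaf open to its stop, leave the other leaf standing open, and do not shift the other things on the bench.

Things in the scene. Friction and masses are not known exactly. Their poses are not given: they have to be found in the camera images.
- box: grey control box fixed to the bench, 130 deep x 300 wide x 160 mm high, doors toward the robot. Origin on the bench, midway between the two hinges, in the plane of the opening; x points into the box (away from the robot), y to the left leaf's hinge, z up. An aluminium sill 24 mm high reaches 56 mm out in front of the opening. The roof (z 160) carries nothing.
- passive (a joint): left (passive) leaf, hinged at the box's +y side, 145 mm wide, 8 mm thick, from z 32 to z 160 mm. 0 = shut, grows as its free edge swings out toward the robot, 1.6 rad = its stop. Stiff hinge (0.12 N m), stays where left; only the bolt locks it. Its front carries two steel guides with 20 mm square holes (z 45-59 and 101-115 mm) for the bolt.
- stub (a point): black upright pull stub on the passive leaf's top edge near its free edge, 16 mm diameter, standing from z 160 to z 206; the point is on its axis at z 185. It is 130 mm from the hinge axis; the roof behind it is clear.
- hinge (a point): point on the passive leaf's upright hinge axis at z 185.
- active (a joint): right (active) leaf, hinged at the box's -y side, same size, already open: 0 = shut, about 1.5 = open, 1.8 = stop; stiff.
- bolt: L-shaped round steel cane bolt, 16 mm diameter, about 0.25 kg. Origin at the centre of the foot's end face; z runs along the shank from foot to elbow; the red handle's axis leaves the shank's at z = 165 mm and runs along -x for 85 mm. At the start it stands upright through both guides, its foot 6 mm over the bench in the sill's 20 mm square hole, the handle pointing roughly to the robot.
- bolt_grip (a point): on the red handle's axis, 55 mm from the shank's axis; 171 mm over the bench at the start. The bolt must rise 110 mm to leave the upper guide. Held here in a light grip it can swivel about the handle's axis.
- bolt_mid (a point): on the shank's axis, 80 mm from the foot; the place to take the lying bolt. The centre of mass is about 30 mm further towards the elbow and 14 mm towards the handle.
- mat: blue mat fixed flat on the bench, 170 (x) x 250 (y) x 3 mm; origin at the centre of its underside.
- rest: bolt rest fixed to the bench, on the left or right: aluminium foot 70 x 130 x 10 mm, two yellow forks 8 mm thick at y = +50 and -50 mm, open upward. Slot 22 mm wide, floor 30 mm over the bench; lips flare from z 45 to about z 63, 68 mm wide over all. Origin at the centre of its underside; the bolt lies along its y, either way round.
- rest_seat (a point): where the axis of the bolt's shank lies when seated: midway between the forks, 38 mm over the bench; bolt_mid belongs here.
- button_box: grey control station with mushroom button, 80 x 150 x 74 mm, loose, on the side opposite the rest; leave it alone. Origin at the centre of its underside.
- module: black electronic module 60 x 100 x 50 mm, loose, left of the box; leave alone. Origin at the centre of its underside.
- profile: aluminium bar 30 x 150 x 30 mm, loose, right of the box; leave alone. Origin at the centre of its underside.
- screwdriver: orange-handled screwdriver 180 mm long, loose, lying crosswise to the right of the box's front; leave alone. Origin at its middle underneath, about 26 mm tall.
There are look-alikes about, which are no part of the job. Leave any orange look-alike of the bolt alone.

How it is judged (in metres and radians):
On the way, in this order (a step that is already met when the one before it is completed fails the run):
1. the bolt is out of the leaf and lies flat on the blue mat, let go and still, with the passive leaf still shut (angle between bolt's own z axis and vertical between 1.4 and 1.74 rad and height (world z) of bolt_mid below 0.025 m and x of bolt_mid in the frame of mat between -0.085 and 0.085 m and y of bolt_mid in the frame of mat between -0.125 and 0.125 m and contact force between the fingers and bolt below 0.1 N and linear speed of bolt below 0.03 m/s and value of joint passive below 0.15 rad), for 0.2 s.
2. the bolt lies in both forks of the rest, let go, with the passive leaf still shut (angle between the z axis of bolt and the y axis of rest, either way round below 0.12 rad and z of bolt_mid in the frame of rest_seat between -0.006 and 0.006 m and horizontal distance between bolt_mid and rest_seat below 0.025 m and contact force between the fingers and bolt below 0.1 N and value of joint passive below 0.15 rad), for 0.2 s.
At the end, for the whole second after the job is handed in: The passive leaf stands open at its stop (over 1.48 of 1.6 rad) and still, the active leaf is still open (over 1.1 rad), and the bolt lies at rest in both forks of the rest: along the forks' line within 0.12 rad, at seat height within 6 mm, its mid point within 25 mm of the seat (value of joint passive above 1.48 rad and value of joint active above 1.1 rad and angle between the z axis of bolt and the y axis of rest, either way round below 0.12 rad and z of bolt_mid in the frame of rest_seat between -0.006 and 0.006 m and horizontal distance between bolt_mid and rest_seat below 0.025 m and linear speed of bolt below 0.02 m/s and velocity of joint passive below 0.05 rad/s); the robot touches nothing.
It fails at once if the control station was shifted more than 40 mm (distance of button_box from where it was at the start of the episode above 0.04 m).
It fails at once if the module was shifted more than 40 mm (distance of module from where it was at the start of the episode above 0.04 m).
It fails at once if the aluminium bar was shifted more than 40 mm (distance of profile from where it was at the start of the episode above 0.04 m).
It fails at once if the screwdriver was shifted more than 40 mm (distance of screwdriver from where it was at the start of the episode above 0.04 m).
It also fails if it takes over 72 s, if anything falls off the work surface, if the arm or the gripper's body presses on something with over 40 N, if the wrist force passes 120 N, or if a joint passes its speed limit or range.

## Working session

There is one attempt and no reset: what is moved stays moved. The work goes in short steps, Python scripts to look and compute and a tool call to move; the robot and the scene stay as the last step left them, time stands still between calls to the robot, and variables do not carry over. Pictures are saved under pics/ and viewed, and the job is handed in when it is done.

Besides the shell and the picture viewer there is one more tool, called after "Call:" in YAML: its name, and indented under it one key for each argument. carry_out: Moves the arm, as the interface text tells. Its arguments: {"type":"object","properties":{"moves":{"type":"string"}},"required":["moves"]}

```bash
ls; mkdir -p pics; cat > h.py <<'E'
import numpy as np, cv2, json
from scipy.spatial.transform import Rotation as Rn
from plant import ctrl
def save(p,name,crop=None,scale=1):
    im=p["image"][:,:,::-1].copy()
    if crop: im=im[crop[1]:crop[3],crop[0]:crop[2]]
    if scale!=1: im=cv2.resize(im,None,fx=scale,fy=scale,interpolation=cv2.INTER_CUBIC)
    cv2.imwrite("pics/"+name,im)
def proj(p,X):
    c=p["R"]@np.asarray(X,float)+np.asarray(p["t"]).ravel(); u=p["K"]@c; return u[:2]/u[2]
def ray(p,uv):
    d=p["R"].T@np.linalg.inv(p["K"])@np.array([uv[0],uv[1],1.]); o=-p["R"].T@np.asarray(p["t"]).ravel(); return o,d/np.linalg.norm(d)
def at_z(p,uv,z):
    o,d=ray(p,uv); return o+d*(z-o[2])/d[2]
def tri(obs):
    A=np.zeros((3,3));b=np.zeros(3);rs=[]
    for p,uv in obs:
        o,d=ray(p,uv);M=np.eye(3)-np.outer(d,d);A+=M;b+=M@o;rs.append((o,d,M))
    X=np.linalg.solve(A,b); return X,[float(np.linalg.norm(M@(X-o))) for o,d,M in rs]
def dump(p,f): np.savez(f,**{k:np.asarray(v) for k,v in p.items()})
def load(f): return dict(np.load(f))
np.set_printoptions(precision=4,suppress=True)
E
python3 - <<'E'
from h import *
print({k:v for k,v in ctrl.get_obs().items()})
print(ctrl.tip_extent)
P={}
for n in ["side","top","wrist"]:
    p=ctrl.snapshot(n);P[n]=p;save(p,f"a_{n}.png",scale=1.5);dump(p,f"a_{n}.npz")
    print(n,p["K"].ravel(),-p["R"].T@np.asarray(p["t"]).ravel(),p["R"][2], p["shot"])
for n in P:
  for l in ["box","stub","hinge","bolt","bolt_grip","bolt_mid","mat","rest","rest_seat","button_box","module","profile","screwdriver"]:
    r=ctrl.mark_of(P[n],l)
    print(n,l,[(np.round(x["at"][::-1],1).tolist(),round(x["confidence"],2)) for x in r])
print(ctrl.get_obs()["clock"])
E
```

```text
pics
{'clock': 0.0, 'joint_pos': array([ 87.9553,  20.5914,   0.632 ,  -0.0193, -70.1363, -16.5076]), 'qvel': array([-0.0698,  0.052 ,  0.0011,  0.0165, -0.0829,  0.0421]), 'tau': array([ -0.0003, -58.2714,  29.3052,   6.9972,   0.0069,  -0.0002]), 'tool_pos': array([0.2147, 0.6397, 0.4037]), 'orientation': array([179.9031,  -0.0098, -18.5589]), 'force': array([-1.1056, -0.7238, -0.3473]), 'moment': array([-0.0265,  0.0271, -0.0188]), 'opening': 0.08731435889000988}
0.1781
side [361.4238   0.     254.3006   0.     361.4238 189.8075   0.       0.
   1.    ] [ 0.2934 -0.9031  0.6909] [ 0.1167  0.8548 -0.5057] 1
top [499.313    0.     259.9132   0.     499.313  186.0936   0.       0.
   1.    ] [0.1681 0.0087 1.8572] [ 0.1461 -0.0074 -0.9892] 2
wrist [286.2539   0.     258.0631   0.     286.2539 194.2079   0.       0.
   1.    ] [0.2799 0.6189 0.3843] [-0.2393  0.0774 -0.9679] 3
side box [([296.7, 198.6], 0.39)]
side stub [([313.0, 171.1], 0.72)]
side hinge [([302.7, 153.0], 0.82)]
side bolt [([174.0, 167.8], 0.57)]
side bolt_grip [([287.4, 178.6], 0.81), ([185.3, 191.2], 0.75)]
side bo
[... 476 characters left out ...]
6.6, 148.1], 0.33)]
top bolt [([140.5, 263.1], 0.69)]
top bolt_grip [([184.8, 256.3], 0.63), ([249.2, 156.8], 0.55), ([164.3, 187.4], 0.41)]
top bolt_mid [([160.1, 250.2], 0.57)]
top mat [([263.5, 197.8], 0.9)]
top rest [([165.7, 186.8], 0.89)]
top rest_seat [([162.9, 186.4], 0.91)]
top button_box [([356.6, 183.8], 0.91)]
top module [([152.1, 126.6], 0.68)]
top profile [([354.5, 126.5], 0.89), ([166.9, 188.0], 0.74)]
top screwdriver [([353.2, 160.8], 0.51)]
wrist box []
wrist stub []
wrist hinge []
wrist bolt []
wrist bolt_grip []
wrist bolt_mid [([465.4, 120.7], 0.89)]
wrist mat []
wrist rest []
wrist rest_seat []
wrist button_box []
wrist module []
wrist profile []
wrist screwdriver []
2.1
```

View pics/a_side.png

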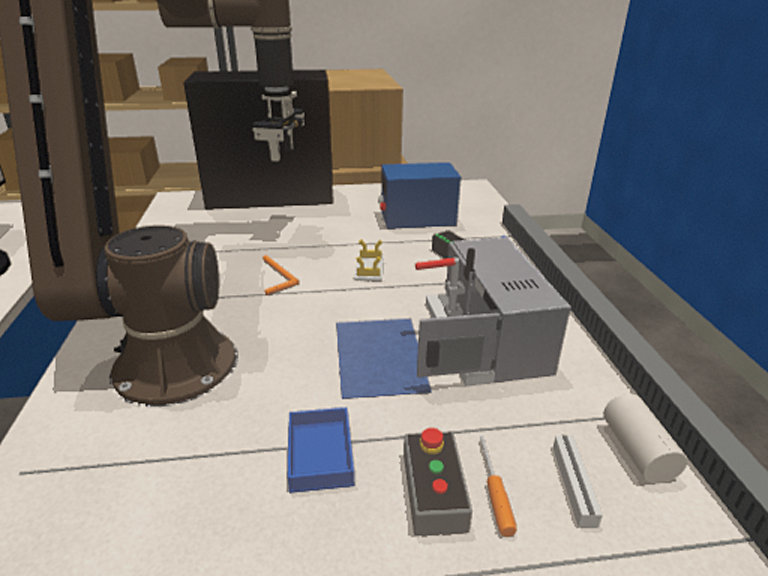

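View pics/a_top.png

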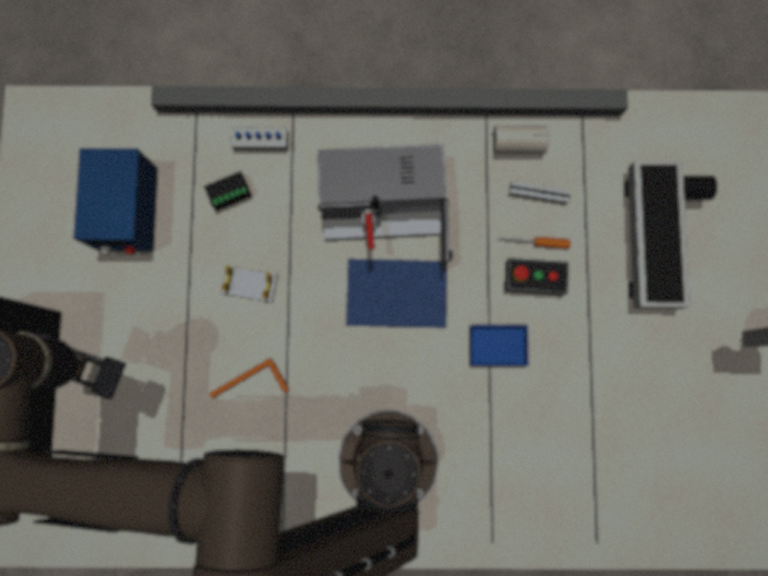

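View pics/a_wrist.png

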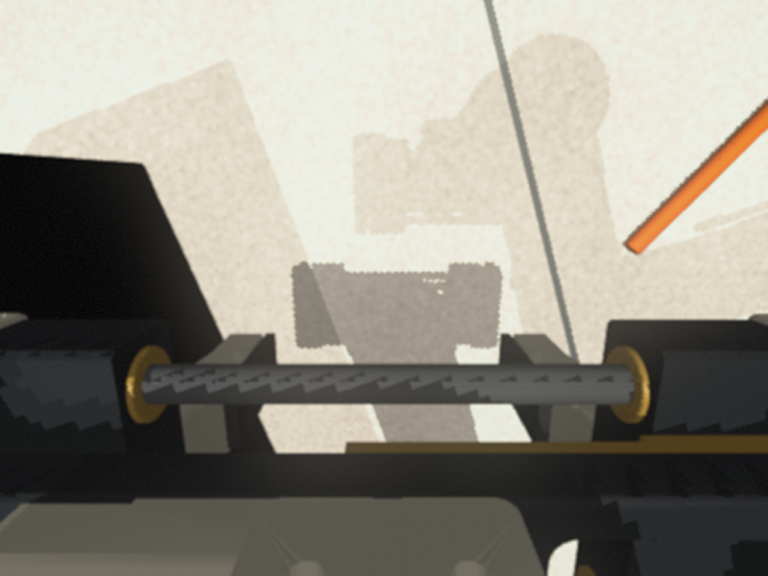

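Side view: the red bolt handle is at about (290,177) native and the orange look-alike L at (187,183). The yellow rest is at (246,173) and the mat at (255,236). Top view: red handle (247,153), orange L (165,252), rest (165,188), stub (251,136).

Candidates for the bolt are the red handle on the box (side 290,177 / top 247,153), which I choose, and the orange L on the bench (side 187,183 / top 165,252), which I reject. For the mat, the blue tray (side 213,298 / top 332,230) and the blue box (top 77,133) are not it.

```bash
python3 - <<'E'
from h import *
S=load("a_side.npz");T=load("a_top.npz")
def t(n,s,tt): 
    X,r=tri([(S,s),(T,tt)]); print(n,X,np.round(r,4))
t("box",(296.7,198.6),(256.8,144.2))
t("stub",(313,171.1),(252.4,130.7))
t("hinge",(302.7,153),(211.7,134.5))
t("grip",(287.4,178.6),(249.2,156.8))
t("mat",(255.5,235),(263.5,197.8))
t("rest_seat",(243.9,170.2),(162.9,186.4))
t("rest",(247.2,178),(165.7,186.8))
t("button",(286.3,324.5),(356.6,183.8))
t("orange mid",(187.7,179.1),(160.1,250.2))
for n,uv,z in [("matTL",(232,173),.003),("matTR",(297.5,173),.003),("matBR",(297.5,217.5),.003),("matBL",(231,216),.003),
 ("roofBL",(212.5,100),.16),("roofBR",(295,97),.16),("roofFR",(297,132),.16),("roofFL",(213,138),.16),("restTL",(151,177.5),.01),("restBR",(182,201),.01),("restBL",(149,195),.01),("restTR",(185,183),.01),
 ("leafA end",(296,180),.16)]: print(n,at_z(T,uv,z))
save(S,"a_side_c.png",crop=(210,140,390,280),scale=4)
save(T,"a_top_c.png",crop=(130,80,330,230),scale=4)
E
```

```text
box [0.5628 0.0093 0.1129] [0.0139 0.0139]
stub [0.6005 0.0237 0.1957] [0.0042 0.0042]
hinge [0.5957 0.1616 0.1907] [0.0039 0.0039]
grip [0.5205 0.0334 0.1689] [0.0013 0.0013]
mat [ 0.4083 -0.0191  0.0047] [0.0108 0.0108]
rest_seat [0.4279 0.3513 0.0413] [0.0051 0.0051]
rest [0.4359 0.3472 0.0074] [0.0006 0.0006]
button [ 0.4467 -0.366   0.0145] [0.0042 0.0042]
orange mid [0.202  0.3597 0.0105] [0.0007 0.0007]
matTL [0.4911 0.1003 0.003 ]
matTR [ 0.4926 -0.1466  0.003 ]
matBR [ 0.3245 -0.1455  0.003 ]
matBL [0.3288 0.102  0.003 ]
roofBL [0.7243 0.1645 0.16  ]
roofBR [ 0.7374 -0.1263  0.16  ]
roofFR [ 0.6105 -0.1326  0.16  ]
roofFL [0.5871 0.1603 0.16  ]
restTL [0.471  0.4028 0.01  ]
restBR [0.3832 0.2845 0.01  ]
restBL [0.405  0.4078 0.01  ]
restTR [0.4509 0.2751 0.01  ]
leafA end [ 0.4406 -0.1281  0.16  ]
```

View pics/a_side_c.png

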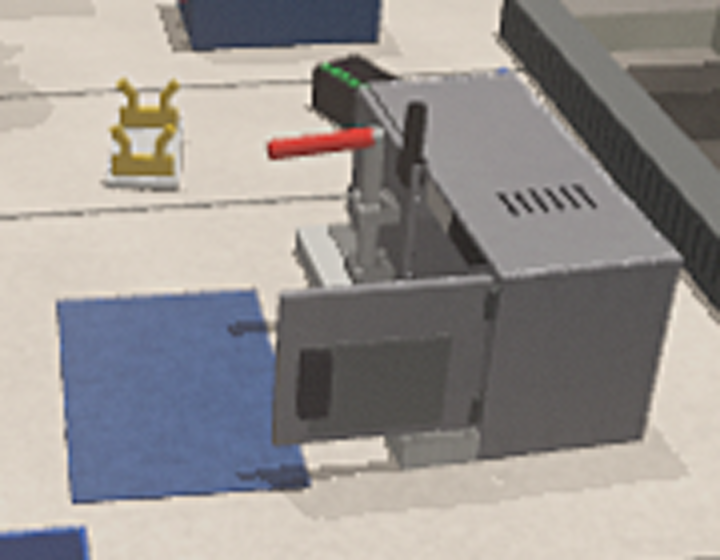

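View pics/a_top_c.png

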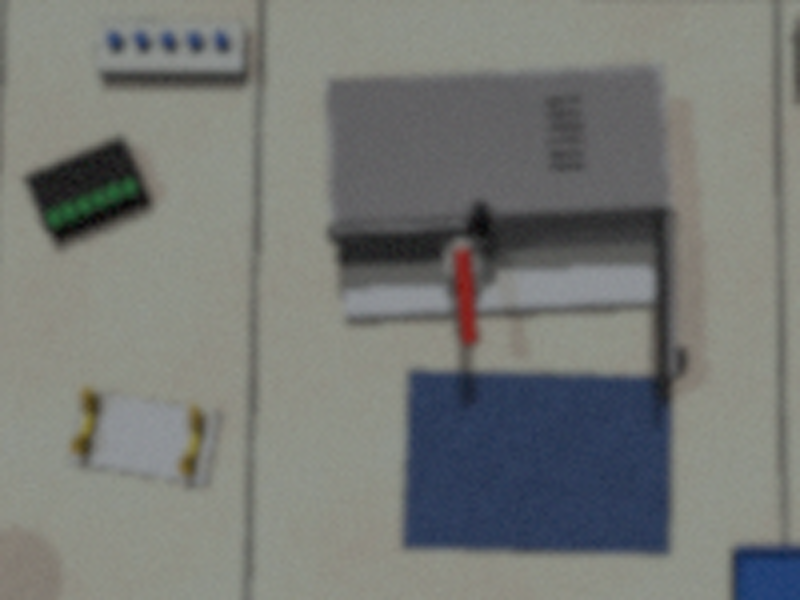

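```bash
cat >> h.py <<'E'
def rel(pos,rpy,o=None):
    """shift and rotvec in current tool axes to reach TCP pos with rpy deg"""
    o=o or ctrl.get_obs(); R0=Rn.from_euler("xyz",o["orientation"],degrees=True)
    R1=Rn.from_euler("xyz",rpy,degrees=True)
    return R0.inv().apply(np.array(pos)-o["tool_pos"]), (R0.inv()*R1).as_rotvec()
def show(*a):
    o=ctrl.get_obs()
    for pos,rpy in a:
        s,r=rel(pos,rpy,o); print(s,r,"dist",np.linalg.norm(s).round(3),"deg",np.degrees(np.linalg.norm(r)).round(1))
E
python3 - <<'E'
from h import *
S=load("a_side.npz");T=load("a_top.npz")
a,ra=tri([(S,(277.5,177.5)),(T,(248,165.8))]);b,rb=tri([(S,(303,174)),(T,(245.5,142.5))])
print(a,ra,b,rb, np.degrees(np.arctan2(*(b-a)[[1,0]])))
for p,n in ((a,'tip'),(b,'el')): pass
print(at_z(T,(248,165.8),.171),at_z(T,(245.5,142.5),.171))
show(([.36,.35,.42],[180,0,-9.5]),([.43,.033,.45],[180,0,5]))
E
```

```text
[0.4895 0.0371 0.1724] [0.0024825290220023793, 0.0024825290220021777] [0.5706 0.0463 0.1745] [0.0022657165105777824, 0.0022657165105778665] 6.433215026014833
[0.4873 0.0374 0.171 ] [0.5691 0.0467 0.171 ]
[ 0.2299  0.2286 -0.0154] [-0.     0.    -0.158] dist 0.325 deg 9.1
[ 0.3971  0.5069 -0.0454] [-0.      0.     -0.4111] dist 0.646 deg 23.6
```

Call:
carry_out:
  moves: "0.0876 0.23 0.23 -0.015 0 0 -0.16;0.0876 0.23 0.23 -0.015 0 0 -0.16;0.0876 0.23 0.23 -0.015 0 0 -0.16;0.0876 0.23 0.23 -0.015 0 0 -0.16;0.0876 0.23 0.23 -0.015 0 0 -0.16;0.0876 0.23 0.23 -0.015 0 0 -0.16;0.0876 0.23 0.23 -0.015 0 0 -0.16;0.0876 0.23 0.23 -0.015 0 0 -0.16;0.0876 0.23 0.23 -0.015 0 0 -0.16;0.0876 0.23 0.23 -0.015 0 0 -0.16"

```text
clock: 3.1
tool_pos: [0.3595, 0.3492, 0.4197]
orientation: [-180.0, -0.0, -9.4]
force: [-0.4, -0.4, 0.1]
opening: 0.0876
```

```bash
python3 - <<'E'
from h import *
o=ctrl.get_obs();print(o["clock"],o["tool_pos"],o["orientation"],o["qvel"])
p=ctrl.snapshot("wrist");dump(p,"b1.npz");save(p,"b1.png",scale=1.5)
for l in ["rest","rest_seat"]: print(l,[(x["at"],x["confidence"]) for x in ctrl.mark_of(p,l)])
show(([.43,.036,.45],[180,0,6.4]),([.36,.25,.45],[180,0,0]))
E
```

```text
3.1 [0.3595 0.3492 0.4197] [-179.9842   -0.0021   -9.3683] [ 0.6081  0.5111 -0.0529 -0.0041 -0.125   0.1466]
rest [([115.4, 248.7], 0.57)]
rest_seat [([118.0, 247.5], 0.79)]
[ 0.1205  0.2979 -0.0305] [ 0.0004  0.0002 -0.2743] dist 0.323 deg 15.7
[ 0.0168  0.0981 -0.0306] [ 0.0004  0.0002 -0.1626] dist 0.104 deg 9.3
```

View pics/b1.png

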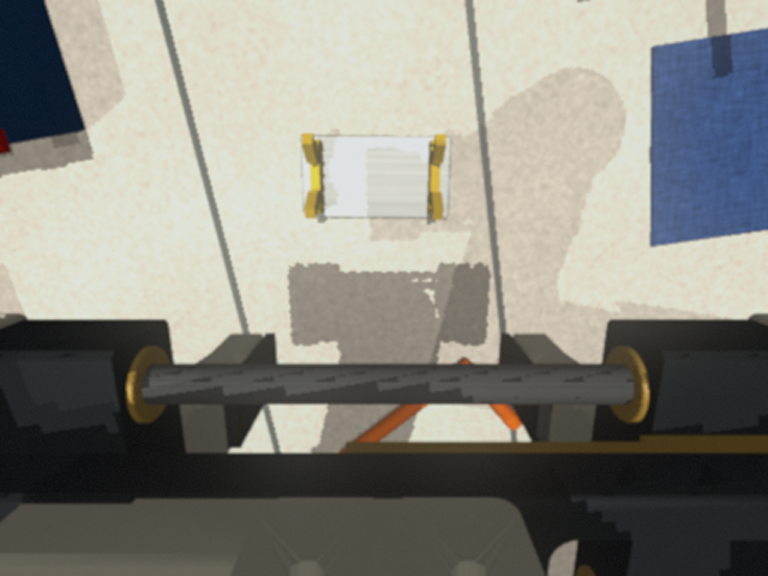

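```bash
python3 - <<'E'
from h import *
p=load("b1.npz");S=load("a_side.npz");T=load("a_top.npz")
c=np.array([at_z(p,np.array(uv)/1.5,.010) for uv in [(302,135.5),(449,135.5),(448,218.5),(302,218)]])
print(c,c.mean(0)); print(np.linalg.norm(c[0]-c[1]),np.linalg.norm(c[0]-c[3]))
d=c[0]-c[1]+c[3]-c[2];print("yaw",np.degrees(np.arctan2(-d[0],d[1])))
print(tri([(p,(247.5,118)),(S,(243.9,170.2)),(T,(162.9,186.4))]))
print(tri([(p,(247.5,118)),(T,(162.9,186.4))]))
# slot floor of forks at z .03: (319,177),(435,177)
a=at_z(p,np.array((317,178))/1.5,.03);b=at_z(p,np.array((434,178))/1.5,.03);print(a,b,(a+b)/2,np.linalg.norm(a-b))
# lip tips
for uv in [(308,137),(440,138),(311,214),(437,213)]: print(at_z(p,np.array(uv)/1.5,.063))
E
```

```text
[[0.4753 0.4045 0.01  ]
 [0.4548 0.2801 0.01  ]
 [0.385  0.2899 0.01  ]
 [0.4067 0.4193 0.01  ]] [0.4304 0.3485 0.01  ]
0.12610419945123236 0.07009617159441556
yaw -9.449754301092856
(array([0.4291, 0.3512, 0.0412]), [0.0023170171277904473, 0.006224716954522894, 0.003946726474886624])
(array([0.4316, 0.3502, 0.0486]), [0.0004616934391692748, 0.0004616934391692452])
[0.438  0.3959 0.03  ] [0.4222 0.2997 0.03  ] [0.4301 0.3478 0.03  ] 0.09751795564743315
[0.467  0.3914 0.063 ]
[0.4504 0.2949 0.063 ]
[0.4114 0.4009 0.063 ]
[0.3963 0.3044 0.063 ]
```

Call:
carry_out:
  moves: "0.0876 0.06 0.15 -0.03 0 0 -0.14;0.0876 0.06 0.15 -0.03 0 0 -0.14;0.0876 0.06 0.15 -0.03 0 0 -0.14;0.0876 0.12 0.298 -0.03 0 0 -0.274;0.0876 0.12 0.298 -0.03 0 0 -0.274;0.0876 0.12 0.298 -0.03 0 0 -0.274;0.0876 0.12 0.298 -0.03 0 0 -0.274;0.0876 0.12 0.298 -0.03 0 0 -0.274;0.0876 0.12 0.298 -0.03 0 0 -0.274"

```text
clock: 4.15
tool_pos: [0.4296, 0.0351, 0.4495]
orientation: [180.0, 0.0, 6.2]
force: [1.3, 0.7, -0.3]
opening: 0.0876
```

```bash
python3 - <<'E'
from h import *
o=ctrl.get_obs();print(o["clock"],o["tool_pos"],o["orientation"],o["qvel"])
p=ctrl.snapshot("wrist");dump(p,"c1.npz");save(p,"c1.png",scale=1.5)
for l in ["bolt_grip","stub","hinge"]: print(l,[(x["at"],x["confidence"]) for x in ctrl.mark_of(p,l)])
E
```

```text
4.15 [0.4296 0.0351 0.4495] [179.9992   0.0208   6.24  ] [ 1.8028 -0.0357 -0.0981 -0.0249 -0.0318 -0.2667]
bolt_grip [([92.9, 259.1], 0.96)]
stub []
hinge [([145.8, 27.7], 0.47)]
```

View pics/c1.png

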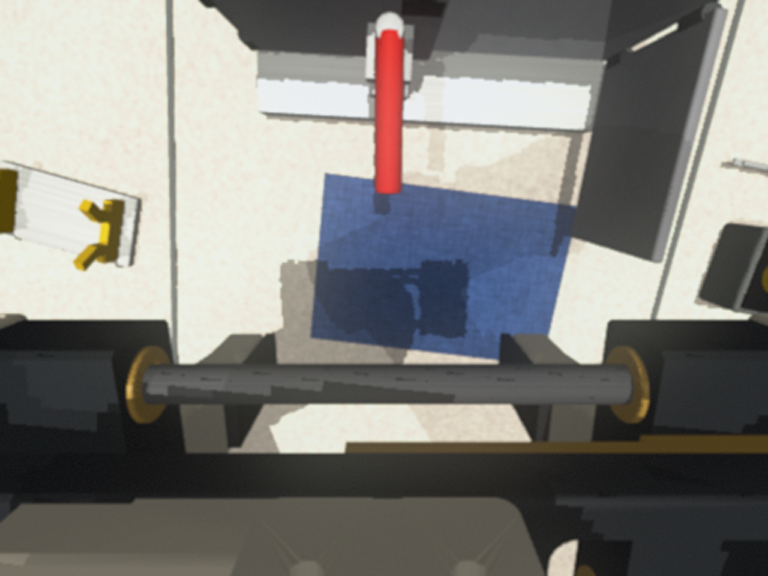

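```bash
python3 - <<'E'
from h import *
p=load("c1.npz");S=load("a_side.npz");T=load("a_top.npz")
print("grip3",tri([(p,(259.1,92.9)),(S,(287.4,178.6)),(T,(249.2,156.8))]))
a,b=[at_z(p,np.array(uv)/1.5,z) for uv,z in (((388,190),.171),((390,24),.171))]
print(a,b,np.linalg.norm(a-b),np.degrees(np.arctan2(*(b-a)[[1,0]])))
print("grip@",at_z(p,(259.1,92.9),.171))
print("tip3",tri([(p,(388/1.5,190/1.5)),(S,(277.5,177.5)),(T,(248,165.8))]))
print("el3",tri([(p,(390/1.5,24/1.5)),(S,(303,174)),(T,(245.5,142.5))]))
for uv in [(326,175),(578,207),(312,338)]: print(at_z(p,np.array(uv)/1.5,.003))
print("leafA end top", at_z(p,np.array((721,8))/1.5,.16),at_z(p,np.array((655,262))/1.5,.032))
print("sill",at_z(p,np.array((262,113))/1.5,.024),at_z(p,np.array((588,131))/1.5,.024))
E
```

```text
grip3 (array([0.5211, 0.0388, 0.1658]), [0.0054899391467102205, 0.0019695580391886486, 0.005324121128813888])
[0.492  0.0415 0.171 ] [0.5782 0.0499 0.171 ] 0.0866514596309176 5.582282600520304
grip@ [0.52   0.0442 0.171 ]
tip3 (array([0.4906, 0.0395, 0.1707]), [0.0024438701063771925, 0.0019736035493678485, 0.003837899933934738])
el3 (array([0.573 , 0.0481, 0.1741]), [0.004439213728550962, 0.0005049673745234554, 0.00467573636521939])
[0.4956 0.1012 0.003 ]
[ 0.4923 -0.1459  0.003 ]
[0.3279 0.1037 0.003 ]
leafA end top [ 0.6096 -0.1314  0.16  ] [ 0.4506 -0.2164  0.032 ]
sill [0.5422 0.1583 0.024 ] [ 0.5589 -0.1308  0.024 ]
```

The crop shows the red handle from (259,127) to (260,15) native, with the grey shank below it through the guides on the passive leaf. It is the real bolt, red and mounted, not the orange L.

```bash
python3 - <<'E'
from h import *
o=ctrl.get_obs();print(o["joint_pos"])
show(([.520,.0438,.40],[180,0,6]),([.520,.0438,.340],[180,0,6]))
E
```

```text
[ 31.2372  -5.0735 -23.7572  -0.0042 -71.3232  65.1802]
[0.0908 0.0025 0.0496] [-0.      0.0001  0.0073] dist 0.104 deg 0.4
[0.0909 0.0025 0.1096] [-0.      0.0001  0.0073] dist 0.142 deg 0.4
```

Call:
carry_out:
  moves: "0.0876 0.09 0.0025 0.03 0 0 0.007;0.0876 0.09 0.0025 0.05 0 0 0.007;0.0876 0.09 0.0025 0.05 0 0 0.007;0.0876 0.09 0.0025 0.08 0 0 0.007;0.0876 0.09 0.0025 0.11 0 0 0.007;0.0876 0.09 0.0025 0.11 0 0 0.007;0.0876 0.09 0.0025 0.11 0 0 0.007"

```text
clock: 5.05
tool_pos: [0.5193, 0.0432, 0.3404]
orientation: [180.0, 0.0, 6.0]
force: [1.0, -0.3, 0.4]
opening: 0.0877
```

```bash
python3 - <<'E'
from h import *
o=ctrl.get_obs();print(o["clock"],o["tool_pos"],o["orientation"],o["force"])
p=ctrl.snapshot("wrist");dump(p,"d1.npz");save(p,"d1.png",scale=1.5)
p=ctrl.snapshot("side");dump(p,"d1s.npz");save(p,"d1s.png",crop=(230,90,390,230),scale=4)
E
```

```text
5.05 [0.5193 0.0432 0.3404] [179.958    0.0173   6.0001] [ 0.9567 -0.323   0.358 ]
```

View pics/d1.png

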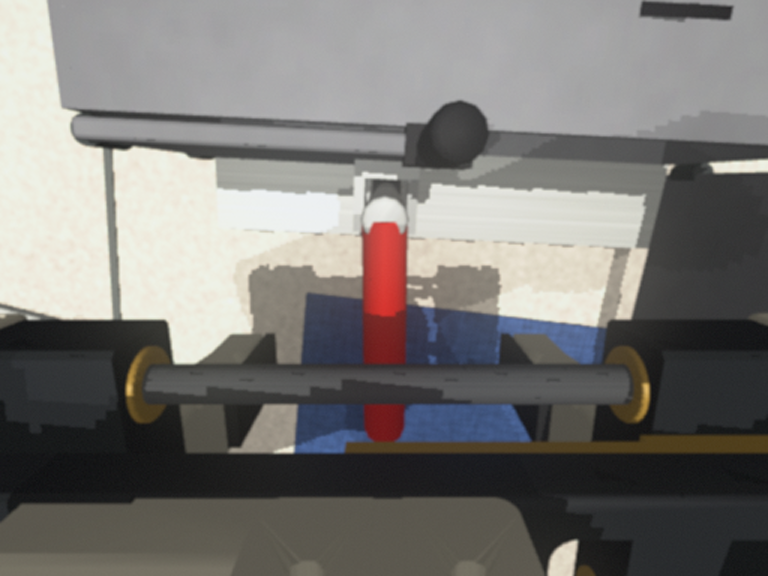

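View pics/d1s.png

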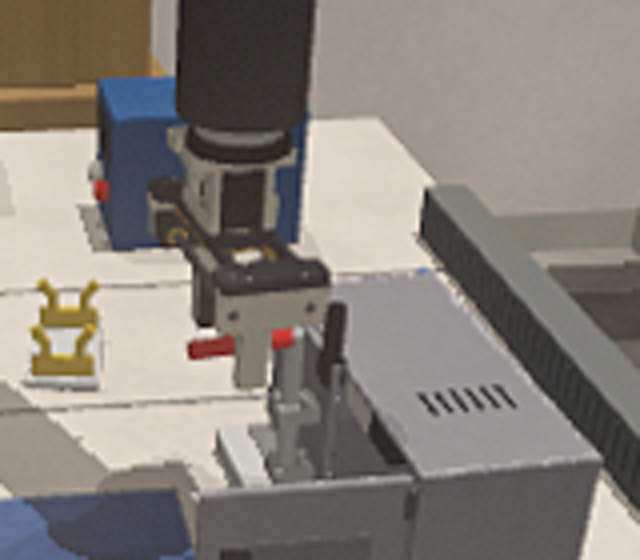

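```bash
python3 - <<'E'
from h import *
S=load("d1s.npz")
for X in [(.52,-.0,.162),(.525,-.015,.162),(.53,-.02,.162),(.52,.0438,.171),(.491,.041,.171)]:
    u=proj(S,X); print(X,u,(u-[230,90])*4)
E
```

```text
(0.52, -0.0, 0.162) [289.0384 186.1171] [236.1534 384.4682]
(0.525, -0.015, 0.162) [291.816  188.5557] [247.264  394.2228]
(0.53, -0.02, 0.162) [293.8796 189.3127] [255.5183 397.2507]
(0.52, 0.0438, 0.171) [286.1338 176.4376] [224.5353 345.7505]
(0.491, 0.041, 0.171) [276.9165 177.4062] [187.6659 349.6247]
```

Call:
carry_out:
  moves: "0.0 0 0 0 0 0 0;0.0 0 0 0 0 0 0;0.0 0 0 0 0 0 0;0.0 0 0 0 0 0 0;0.0 0 0 0 0 0 0;0.0 0 0 0 0 0 0;0.0 0 0 0 0 0 0;0.0 0 0 0 0 0 0"

```text
clock: 5.95
tool_pos: [0.5192, 0.0425, 0.3396]
orientation: [180.0, 0.0, 5.9]
force: [0.1, -0.8, 0.4]
opening: 0.0288
```

Call:
carry_out:
  moves: "0.0 0 0 0 0 0 0;0.0 0 0 0 0 0 0;0.0 0 0 0 0 0 0;0.0 0 0 0 0 0 0"

```text
clock: 6.35
tool_pos: [0.5191, 0.0425, 0.3396]
orientation: [180.0, 0.0, 5.9]
force: [-0.3, -0.1, -0.6]
opening: 0.0153
```

Call:
carry_out:
  moves: "0.0 0 0 -0.01 0 0 0;0.0 0 0 -0.02 0 0 0;0.0 0 0 -0.03 0 0 0;0.0 0 0 -0.03 0 0 0"

```text
clock: 6.75
tool_pos: [0.5196, 0.0426, 0.3717]
orientation: [-180.0, -0.2, 5.9]
force: [-0.4, 0.2, -2.2]
opening: 0.0152
```

```bash
python3 - <<'E'
from h import *
o=ctrl.get_obs();print(o["clock"],o["tool_pos"],o["orientation"],o["force"],o["moment"],o["opening"])
p=ctrl.snapshot("side");dump(p,"e1s.npz");save(p,"e1s.png",crop=(230,90,390,230),scale=4)
E
```

```text
6.75 [0.5196 0.0426 0.3717] [-179.9602   -0.175     5.9247] [-0.3943  0.1792 -2.1681] [-0.0575  0.0393  0.0036] 0.015246440772973663
```

View pics/e1s.png

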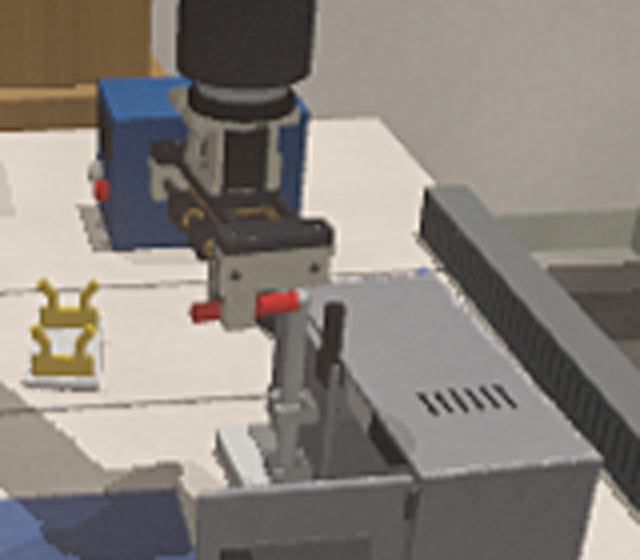

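The bolt rises with the gripper: the handle is at crop (250,305) and the shank still vertical. The weight reading is 2.2 N.

Call:
carry_out:
  moves: "0.0 0 0 -0.02 0 0 0;0.0 0 0 -0.04 0 0 0;0.0 0 0 -0.06 0 0 0;0.0 0 0 -0.08 0 0 0;0.0 0 0 -0.1 0 0 0;0.0 0 0 -0.1 0 0 0"

```text
clock: 7.4
tool_pos: [0.5196, 0.0425, 0.4721]
orientation: [-180.0, -0.2, 5.9]
force: [0.1, -0.4, -2.4]
opening: 0.0153
```

```bash
python3 - <<'E'
from h import *
o=ctrl.get_obs();print(o["clock"],o["tool_pos"],o["orientation"],o["force"],o["moment"],o["opening"])
p=ctrl.snapshot("side");dump(p,"e2s.npz");save(p,"e2s.png",crop=(230,60,390,230),scale=3.5)
E
```

```text
7.4 [0.5196 0.0425 0.4721] [-179.9556   -0.2449    5.9244] [ 0.1422 -0.3827 -2.4235] [-0.0579  0.0338 -0.0141] 0.015304098197565386
```

View pics/e2s.png

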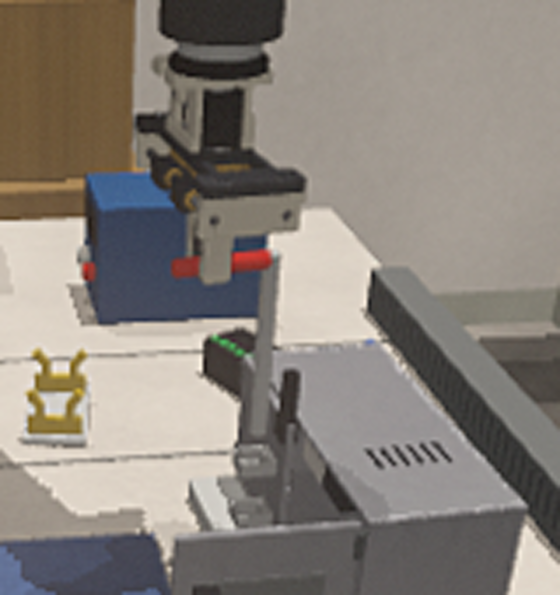

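```bash
cat >> h.py <<'E'
def tool(H,phi,yaw,L=.1686):
    """TCP pose with handle point H at L ahead, tilt: rotate about tool x by -phi"""
    R=Rn.from_euler("z",yaw,degrees=True)*Rn.from_euler("x",-phi,degrees=True)*Rn.from_euler("x",180,degrees=True)
    return np.array(H)-L*R.apply([0,0,1]), R.as_euler("xyz",degrees=True)
E
python3 - <<'E'
from h import *
show(tool([.42,.03,.303],0,0),tool([.41,-.005,.303],0,0),tool([.41,-.005,.25],30,0),tool([.41,-.005,.18],30,0))
E
```

```text
[-0.0999  0.0023 -0.0015] [-0.0009 -0.0017  0.1032] dist 0.1 deg 5.9
[-0.1135  0.036  -0.0016] [-0.0009 -0.0017  0.1032] dist 0.119 deg 5.9
[-0.1049 -0.0477  0.0741] [-0.524  -0.0287  0.1003] dist 0.137 deg 30.6
[-0.1051 -0.0477  0.1441] [-0.524  -0.0287  0.1003] dist 0.185 deg 30.6
```

Call:
carry_out:
  moves: "0.0 -0.035 0 -0.002 0 0 0.03;0.0 -0.07 0.001 -0.002 0 0 0.07;0.0 -0.1 0.002 -0.002 0 0 0.103;0.0 -0.113 0.036 -0.002 0 0 0.103;0.0 -0.113 0.036 -0.002 0 0 0.103;0.0 -0.112 0.01 0.02 -0.15 -0.01 0.103;0.0 -0.11 -0.01 0.04 -0.3 -0.015 0.102;0.0 -0.107 -0.03 0.06 -0.42 -0.02 0.1;0.0 -0.105 -0.048 0.074 -0.524 -0.029 0.1;0.0 -0.105 -0.048 0.074 -0.524 -0.029 0.1;0.0 -0.105 -0.048 0.11 -0.524 -0.029 0.1;0.0 -0.105 -0.048 0.144 -0.524 -0.029 0.1;0.0 -0.105 -0.048 0.144 -0.524 -0.029 0.1;0.0 -0.105 -0.048 0.144 -0.524 -0.029 0.1"

```text
clock: 8.85
tool_pos: [0.41, 0.0793, 0.3261]
orientation: [149.9, 0.2, 0.0]
force: [0.4, -0.2, -1.9]
opening: 0.0148
```

```bash
python3 - <<'E'
from h import *
o=ctrl.get_obs();print(o["clock"],o["tool_pos"],o["orientation"],o["force"],o["moment"],o["opening"])
R=Rn.from_euler("xyz",o["orientation"],degrees=True);H=o["tool_pos"]+.1686*R.as_matrix()[:,2];print("H",H)
p=ctrl.snapshot("side");dump(p,"f1s.npz");save(p,"f1s.png",crop=(190,60,390,260),scale=3)
p=ctrl.snapshot("wrist");dump(p,"f1w.npz");save(p,"f1w.png",scale=1.5)
p=ctrl.snapshot("top");dump(p,"f1t.npz");save(p,"f1t.png",crop=(170,100,350,250),scale=4)
E
```

```text
8.85 [0.41   0.0793 0.3261] [149.907    0.1644   0.0134] [ 0.4273 -0.1594 -1.8659] [ 2.0685 -0.0132  0.0539] 0.01477849254062878
H [ 0.4096 -0.0052  0.1802]
```

View pics/f1s.png

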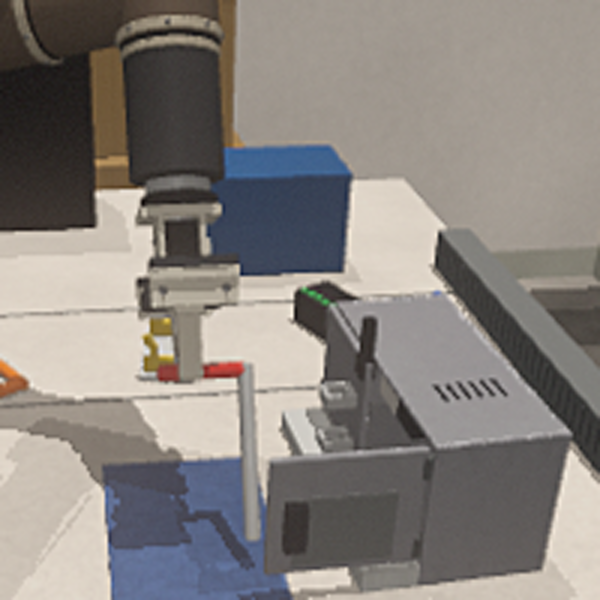

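View pics/f1w.png

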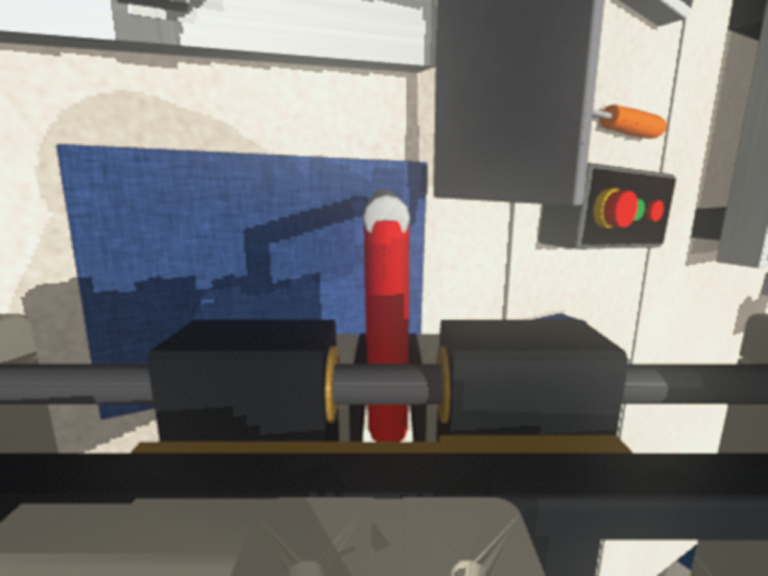

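View pics/f1t.png

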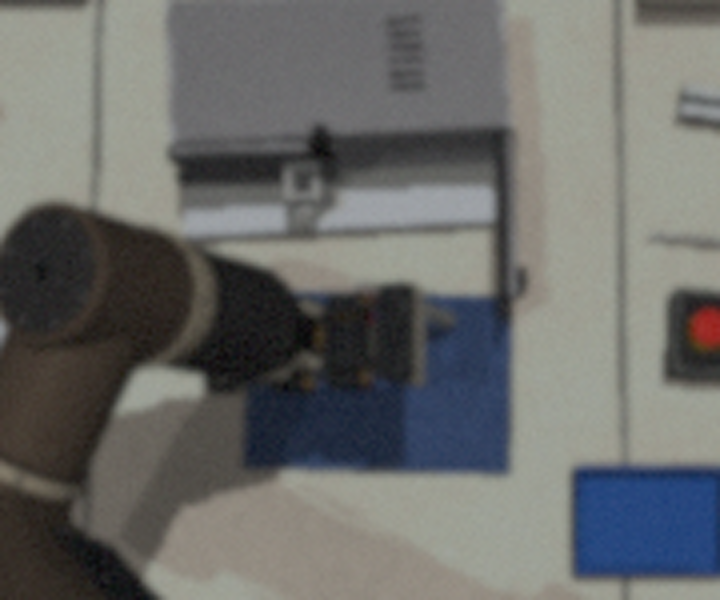

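```bash
python3 - <<'E'
from h import *
S=load("f1s.npz");T=load("f1t.npz")
print(tri([(S,(190+252/3,60+538/3)),(T,(170+450/4,100+321/4))]))
print(proj(S,(.465,-.0875,.037)),(190+252/3,60+538/3))
tg=[]
for th,ph in [(30,30),(40,25),(50,20),(60,15),(68,11),(75,7),(81,3),(86,0),(88.5,0)]:
    t=np.radians(th); H=[.41,-.0875+.165*np.sin(t),.003+.165*np.cos(t)+.008*np.sin(t)]
    tg.append(tool(H,ph,0)); 
show(*tg)
E
```

```text
(array([ 0.4612, -0.0882,  0.0382]), [0.002252139051276688, 0.0022521390512765813])
[274.4603 239.5398] (274.0, 239.33333333333334)
[-0.0003 -0.0152  0.0273] [-0.0011 -0.0002  0.0002] dist 0.031 deg 0.1
[-0.0003 -0.0286  0.0295] [ 0.0861 -0.0001  0.0002] dist 0.041 deg 4.9
[-0.0003 -0.0413  0.038 ] [ 0.1734 -0.0001  0.0002] dist 0.056 deg 9.9
[-0.0003 -0.0526  0.0527] [ 0.2607 -0.0001  0.0002] dist 0.074 deg 14.9
[-0.0003 -0.0601  0.0686] [ 0.3305 -0.0001  0.0003] dist 0.091 deg 18.9
[-0.0003 -0.0641  0.0859] [ 0.4003 -0.0001  0.0003] dist 0.107 deg 22.9
[-0.0003 -0.0649  0.1035] [ 0.4701 -0.0001  0.0003] dist 0.122 deg 26.9
[-0.0003 -0.0656  0.1192] [ 0.5225 -0.0001  0.0003] dist 0.136 deg 29.9
[-0.0003 -0.0695  0.1253] [ 0.5225 -0.0001  0.0003] dist 0.143 deg 29.9
```

Call:
carry_out:
  moves: "0.0 0 -0.008 0.014 0 0 0;0.0 0 -0.015 0.027 0 0 0;0.0 0 -0.022 0.028 0.043 0 0;0.0 0 -0.029 0.0295 0.086 0 0;0.0 0 -0.035 0.033 0.13 0 0;0.0 0 -0.041 0.038 0.173 0 0;0.0 0 -0.047 0.045 0.217 0 0;0.0 0 -0.0525 0.053 0.26 0 0;0.0 0 -0.0525 0.053 0.26 0 0"

```text
clock: 9.9
tool_pos: [0.4102, 0.0988, 0.2546]
orientation: [165.0, -0.0, 0.0]
force: [-0.2, 1.3, 1.6]
opening: 0.0151
```

```bash
python3 - <<'E'
from h import *
o=ctrl.get_obs();print(o["clock"],o["tool_pos"],o["orientation"],o["force"],o["moment"],o["opening"])
R=Rn.from_euler("xyz",o["orientation"],degrees=True);H=o["tool_pos"]+.1686*R.as_matrix()[:,2];print("H",H)
p=ctrl.snapshot("side");dump(p,"f2s.npz");save(p,"f2s.png",crop=(190,60,390,260),scale=3)
tg=[]
for th,ph in [(60,15),(68,11),(75,7),(81,3),(86,0),(88.5,0)]:
    t=np.radians(th); H=[.41,-.0875+.165*np.sin(t),.003+.165*np.cos(t)+.008*np.sin(t)]
    tg.append(tool(H,ph,0)); 
show(*tg)
E
```

```text
9.9 [0.4102 0.0988 0.2546] [164.9878  -0.0031   0.023 ] [-0.1619  1.2774  1.5632] [1.1236 0.024  0.0519] 0.01507801834747838
H [0.4103 0.0551 0.0917]
[-0.0003 -0.0002 -0.0005] [ 0.0019 -0.0001  0.0004] dist 0.001 deg 0.1
[-0.0003 -0.0035  0.0168] [ 0.0718 -0.0001  0.0004] dist 0.017 deg 4.1
[-0.0003 -0.0028  0.0345] [ 0.1416 -0.0001  0.0004] dist 0.035 deg 8.1
[-0.0003  0.0009  0.0518] [ 0.2114 -0.0001  0.0004] dist 0.052 deg 12.1
[-0.0003  0.0042  0.0672] [ 0.2637 -0.0001  0.0004] dist 0.067 deg 15.1
[-0.0003  0.002   0.074 ] [ 0.2637 -0.0001  0.0004] dist 0.074 deg 15.1
```

View pics/f2s.png

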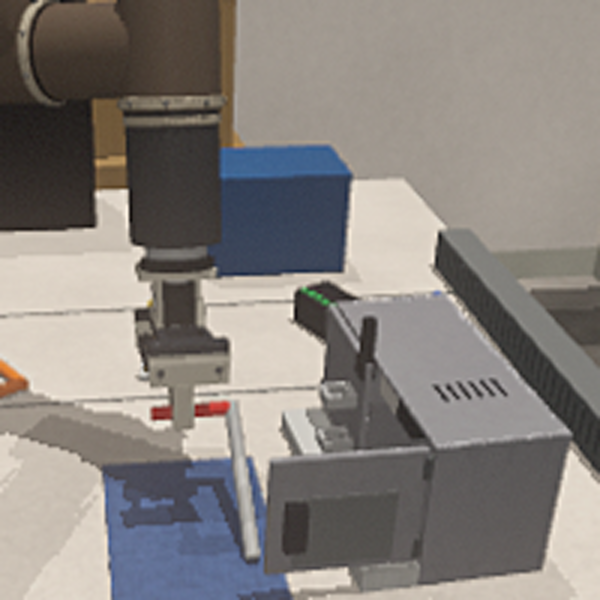

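The side view shows the shank leaning with its foot on the mat at crop (252,557) and the elbow at (235,407), so it swivels as planned. The forces are small.

Call:
carry_out:
  moves: "0.0 0 -0.002 0.008 0.036 0 0;0.0 0 -0.0035 0.017 0.072 0 0;0.0 0 -0.003 0.026 0.107 0 0;0.0 0 -0.003 0.0345 0.142 0 0;0.0 0 -0.001 0.043 0.177 0 0;0.0 0 0.001 0.052 0.211 0 0;0.0 0 0.003 0.06 0.237 0 0;0.0 0 0.004 0.067 0.264 0 0;0.0 0 0.002 0.073 0.264 0 0;0.0 0 0.002 0.074 0.264 0 0;0.0 0 0.002 0.074 0.264 0 0"

```text
clock: 11.05
tool_pos: [0.4098, 0.0773, 0.1828]
orientation: [179.9, 0.1, 0.1]
force: [-0.1, 0.1, 1.3]
opening: 0.0151
```

```bash
python3 - <<'E'
from h import *
o=ctrl.get_obs();print(o["clock"],o["tool_pos"],o["orientation"],o["force"],o["moment"],o["opening"])
p=ctrl.snapshot("side");dump(p,"f3s.npz");save(p,"f3s.png",crop=(190,60,390,260),scale=3)
E
```

```text
11.05 [0.4098 0.0773 0.1828] [179.911    0.1127   0.0693] [-0.1461  0.1347  1.296 ] [-0.2724 -0.3673  0.2065] 0.01510596984692925
```

View pics/f3s.png

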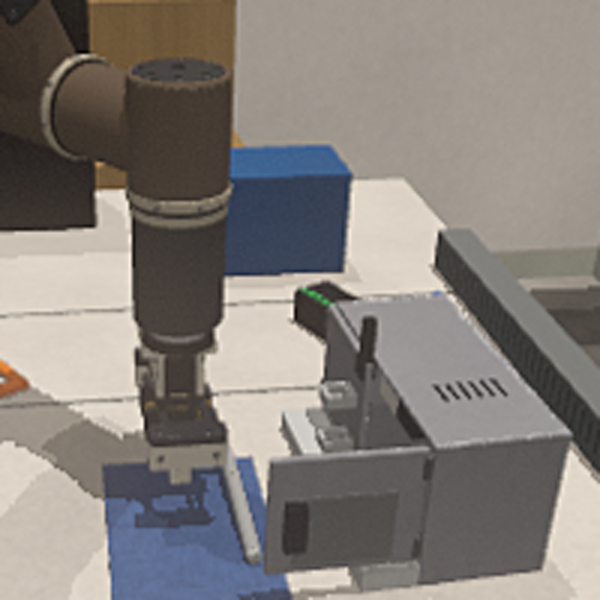

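Call:
carry_out:
  moves: "0.05 0 0 0 0 0 0;0.05 0 0 0 0 0 0;0.05 0 0 0 0 0 0;0.05 0 0 0 0 0 0;0.0876 0 0 -0.02 0 0 0;0.0876 0 0 -0.06 0 0 0;0.0876 0 0 -0.1 0 0 0;0.0876 0 0 -0.14 0 0 0;0.0876 -0.03 0 -0.18 0 0 0;0.0876 -0.03 0 -0.2 0 0 0;0.0876 -0.03 0 -0.2 0 0 0"

```text
clock: 12.2
tool_pos: [0.38, 0.0773, 0.386]
orientation: [-179.8, -0.2, 0.1]
force: [0.6, -0.2, -0.3]
opening: 0.0872
```

```bash
python3 - <<'E'
from h import *
o=ctrl.get_obs();print(o["clock"],o["tool_pos"],o["orientation"],o["force"],o["joint_pos"],o["opening"])
p=ctrl.snapshot("wrist");dump(p,"g1w.npz");save(p,"g1w.png",scale=1.5)
print([(x["at"],x["confidence"]) for x in ctrl.mark_of(p,"bolt_mid")])
s=ctrl.snapshot("side");dump(s,"g1s.npz");save(s,"g1s.png",crop=(190,60,390,260),scale=3)
print([(x["at"],x["confidence"]) for x in ctrl.mark_of(s,"bolt_mid")])
E
```

```text
12.2 [0.38   0.0773 0.386 ] [-179.7957   -0.2187    0.0767] [ 0.5883 -0.1553 -0.2621] [ 41.1458  -7.4159 -34.2649  -0.0116 -62.8519  48.9366] 0.08721369383892785
[([108.2, 327.8], 0.71)]
[([229.7, 267.8], 0.7), ([322.6, 383.5], 0.59), ([178.8, 189.0], 0.57)]
```

View pics/g1w.png

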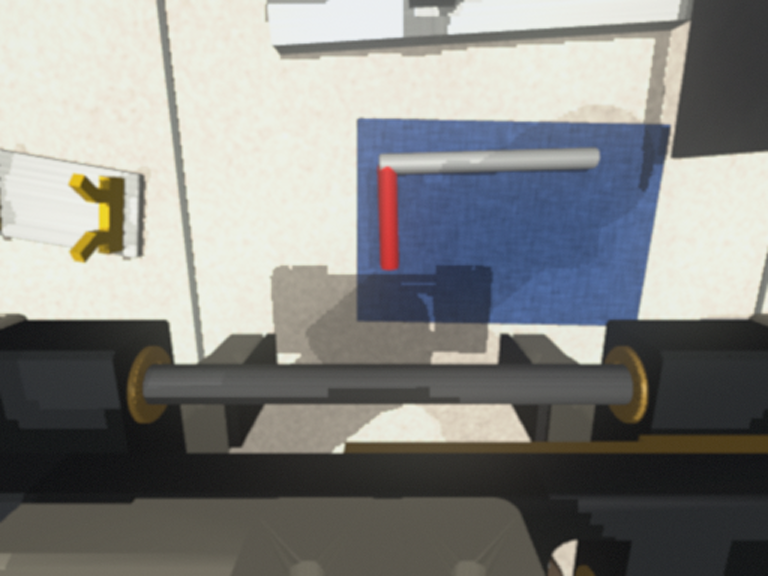

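View pics/g1s.png

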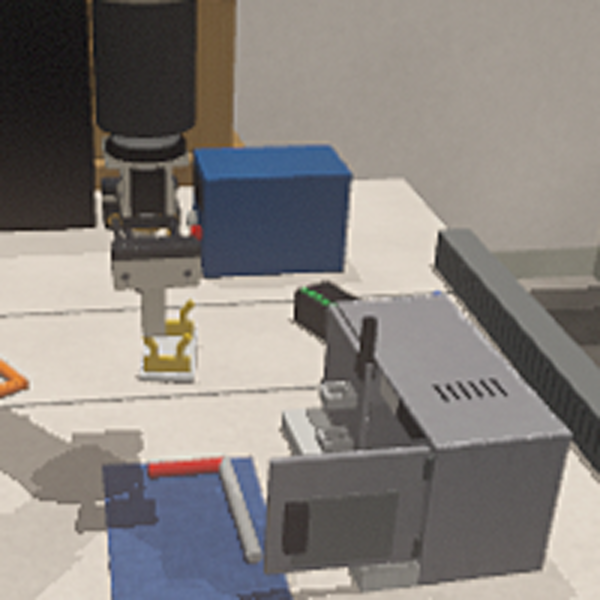

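The bolt lies flat on the mat, with the foot end at wrist (399,105) native, the elbow at (257,107) and the handle tip at (260,179).

```bash
python3 - <<'E'
from h import *
p=load("g1w.npz");S=load("g1s.npz")
f=at_z(p,np.array((598,158))/1.5,.011);e=at_z(p,np.array((388,162.5))/1.5,.011)
print(f,e,np.linalg.norm(f-e)); d=(e-f)/np.linalg.norm(e-f)
m=f+.08*d; print("mid",m,"dir yaw of y",np.degrees(np.arctan2(-d[0],d[1])), "net",at_z(p,(327.8,108.2),.011),tri([(p,(327.8,108.2)),(S,(267.8,229.7))]))
# two-view end points
print(tri([(p,np.array((598,158))/1.5),(S,(190+254/3,60+556/3))]),tri([(p,np.array((388,162))/1.5),(S,(190+229/3,60+466/3))]))
E
```

```text
[ 0.4668 -0.0879  0.011 ] [0.4632 0.0782 0.011 ] 0.16619969515101238
mid [ 0.4651 -0.0079  0.011 ] dir yaw of y 1.2648162193294237 net [ 0.4634 -0.0041  0.011 ] (array([ 0.4617, -0.0038,  0.0109]), [0.001746431036633706, 0.001746431036633848])
(array([ 0.4666, -0.0863,  0.0145]), [1.0038955649571646e-06, 1.003895564872933e-06]) (array([0.466 , 0.0779, 0.0092]), [0.002450038624963376, 0.0024500386249634376])
```

```bash
python3 - <<'E'
from h import *
p=load("d1.npz");save(p,"d1c.png",crop=(180,50,340,180),scale=5)
T=load("f1t.npz");
for uv in [(281,160),(325,160),(325,207),(281,207)]: print(at_z(T,np.array([170,100])+np.array(uv)/4,.115))
for uv in [(355,232),(417,232)]: print(at_z(p,np.array(uv)/1.5,.115))
E
```

```text
[0.5915 0.0668 0.115 ]
[0.5917 0.0275 0.115 ]
[0.5488 0.0272 0.115 ]
[0.5486 0.0664 0.115 ]
[0.5617 0.0631 0.115 ]
[0.5649 0.0336 0.115 ]
```

View pics/d1c.png

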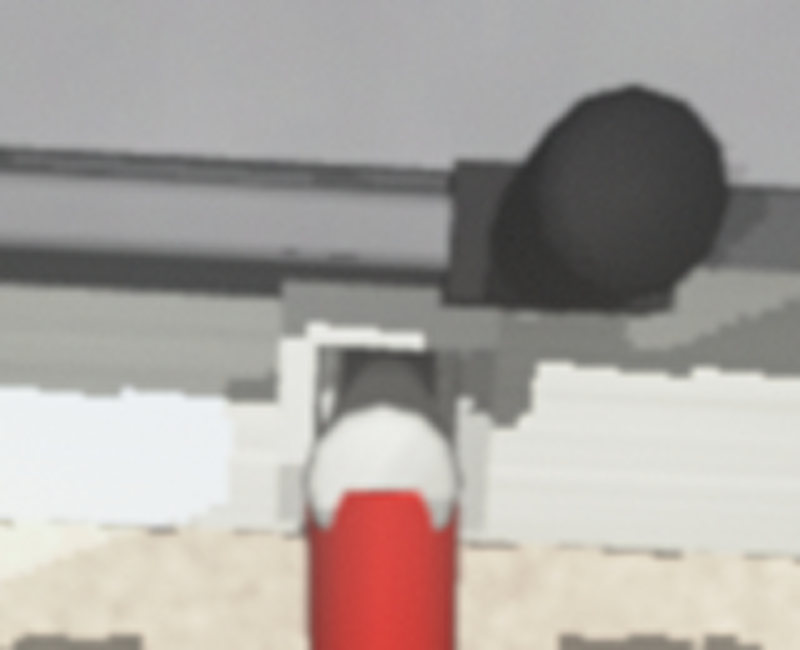

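```bash
python3 - <<'E'
from h import *
show(([.465,-.012,.30],[180,0,-88.7]),([.465,-.012,.1828],[180,0,-88.7]))
E
```

```text
[0.0856 0.0888 0.0815] [0.004  0.0017 1.5481] dist 0.148 deg 88.7
[0.086  0.0887 0.1987] [0.004  0.0017 1.5481] dist 0.234 deg 88.7
```

Call:
carry_out:
  moves: "0.0876 0.086 0.089 0.08 0.004 0.002 1.548;0.0876 0.086 0.089 0.08 0.004 0.002 1.548;0.0876 0.086 0.089 0.08 0.004 0.002 1.548;0.0876 0.086 0.089 0.08 0.004 0.002 1.548;0.0876 0.086 0.089 0.08 0.004 0.002 1.548;0.0876 0.086 0.089 0.08 0.004 0.002 1.548;0.0876 0.086 0.089 0.08 0.004 0.002 1.548;0.0876 0.086 0.089 0.08 0.004 0.002 1.548;0.0876 0.086 0.089 0.08 0.004 0.002 1.548;0.0876 0.086 0.089 0.08 0.004 0.002 1.548;0.0876 0.086 0.089 0.08 0.004 0.002 1.548;0.0876 0.086 0.089 0.08 0.004 0.002 1.548;0.07 0.086 0.089 0.08 0.004 0.002 1.548"

```text
clock: 13.7
tool_pos: [0.4657, -0.012, 0.3015]
orientation: [180.0, -0.0, -88.6]
force: [0.3, -0.2, 0.0]
opening: 0.0839
```

```bash
python3 - <<'E'
from h import *
o=ctrl.get_obs();print(o["clock"],o["tool_pos"],o["orientation"],o["force"],o["joint_pos"],o["opening"])
p=ctrl.snapshot("wrist");dump(p,"h1w.npz");save(p,"h1w.png",scale=1.5)
s=ctrl.snapshot("top");dump(s,"h1t.npz");save(s,"h1t.png",crop=(170,100,350,250),scale=4)
show(([.465,-.012,.30],[180,0,-88.7]),([.465,-.012,.1828],[180,0,-88.7]))
E
```

```text
13.7 [ 0.4657 -0.012   0.3015] [179.9823  -0.0032 -88.5934] [ 0.2854 -0.1828  0.0269] [ 22.8339   6.4062 -33.1446  -0.0045 -50.4669 -21.4244] 0.08394653407925148
[0.     0.0007 0.002 ] [-0.0006  0.0003  0.0016] dist 0.002 deg 0.1
[0.0001 0.0008 0.1192] [-0.0006  0.0003  0.0016] dist 0.119 deg 0.1
```

View pics/h1w.png

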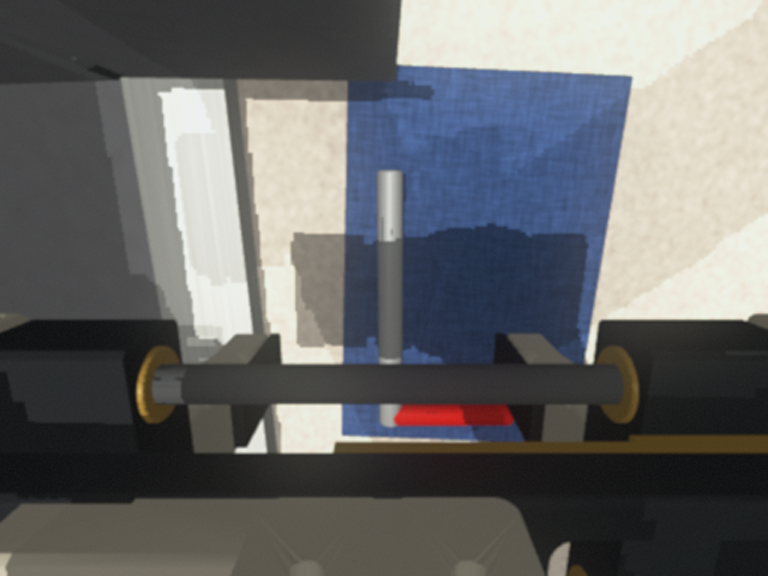

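View pics/h1t.png

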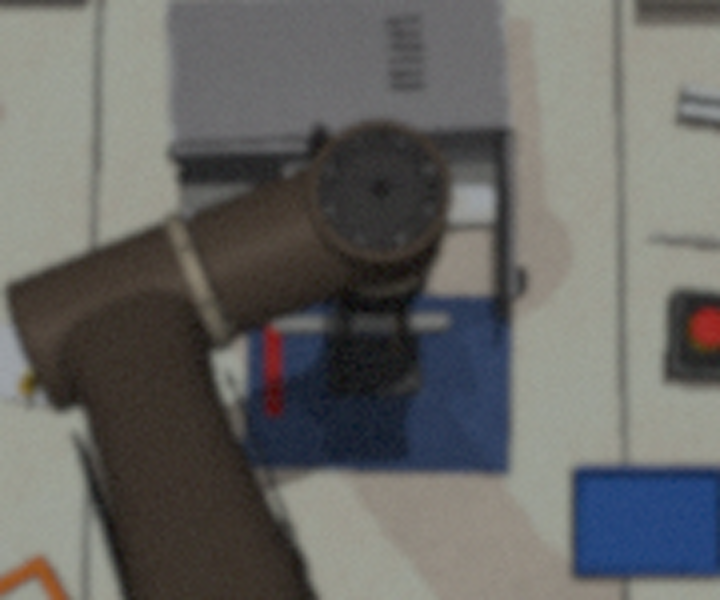

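Call:
carry_out:
  moves: "0.05 0 0.001 0.03 0 0 0;0.05 0 0.001 0.06 0 0 0;0.05 0 0.001 0.09 0 0 0;0.05 0 0.001 0.105 0 0 0;0.05 0 0.001 0.115 0 0 0;0.05 0 0.001 0.119 0 0 0;0.05 0 0.001 0.119 0 0 0;0.05 0 0.001 0.119 0 0 0"

```text
clock: 14.6
tool_pos: [0.4654, -0.0117, 0.1842]
orientation: [-179.8, 0.1, -88.7]
force: [0.4, 0.2, 0.4]
opening: 0.0504
```

Call:
carry_out:
  moves: "0.0 0 0 0 0 0 0;0.0 0 0 0 0 0 0;0.0 0 0 0 0 0 0;0.0 0 0 0 0 0 0;0.0 0 0 0 0 0 0;0.0 0 0 0 0 0 0;0.0 0 0 0 0 0 0"

```text
clock: 15.3
tool_pos: [0.4649, -0.0118, 0.1836]
orientation: [-179.9, 0.0, -88.7]
force: [-2.0, 0.4, 3.2]
opening: 0.0152
```

Call:
carry_out:
  moves: "0.0 0 0 -0.01 0 0 0;0.0 0 0 -0.03 0 0 0;0.0 0 0 -0.06 0 0 0;0.0 0 0 -0.09 0 0 0;0.0 0 0 -0.12 0 0 0;0.0 0 0 -0.12 0 0 0"

```text
clock: 15.9
tool_pos: [0.4659, -0.0116, 0.3079]
orientation: [-179.5, 0.1, -88.6]
force: [-0.1, 0.1, -2.5]
opening: 0.0149
```

```bash
python3 - <<'E'
from h import *
o=ctrl.get_obs();print(o["clock"],o["tool_pos"],o["orientation"],o["force"],o["moment"],o["opening"])
p=ctrl.snapshot("wrist");dump(p,"i1w.npz");save(p,"i1w.png",scale=1.5)
s=ctrl.snapshot("side");dump(s,"i1s.npz");save(s,"i1s.png",crop=(190,60,390,260),scale=3)
E
```

```text
15.9 [ 0.4659 -0.0116  0.3079] [-179.4876    0.1451  -88.6369] [-0.0941  0.1151 -2.5085] [ 0.0339 -0.2179  0.05  ] 0.014947833888032168
```

View pics/i1w.png

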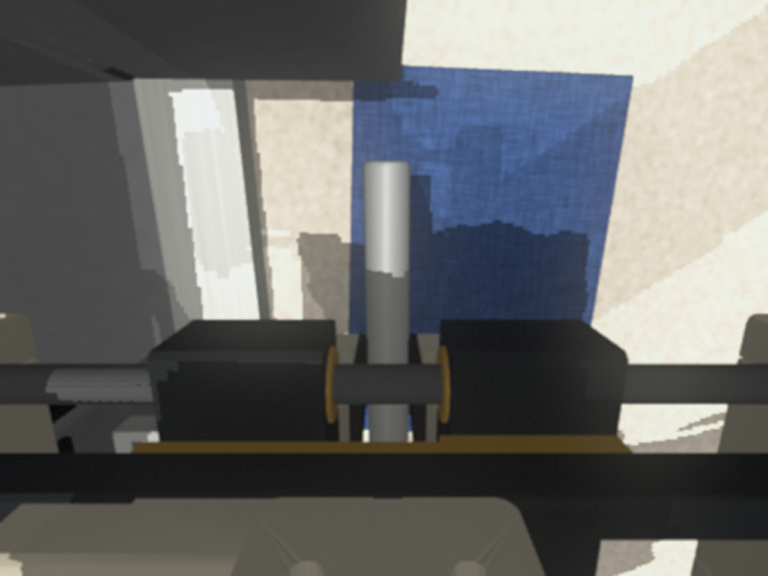

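View pics/i1s.png

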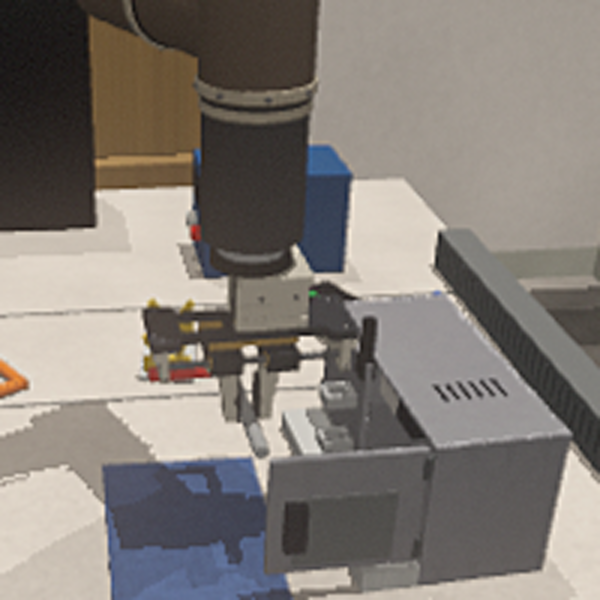

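```bash
python3 - <<'E'
from h import *
p=load("i1w.npz");s=load("i1s.npz")
for z in (.125,.1353,.145): print(z,proj(p,(.466,-.0866,z))*1.5, (proj(s,(.466,-.0866,z))-[190,60])*3)
print(tri([(p,np.array((387,170))/1.5),(s,(190+259/3,60+447/3))]))
E
```

```text
0.125 [399.8557 155.7759] [257.6571 462.5839]
0.1353 [400.4779 154.1763] [258.0778 453.3219]
0.145 [401.147  152.4561] [258.478  444.5108]
(array([ 0.4691, -0.081 ,  0.1383]), [0.0013191527632720364, 0.0013191527632720169])
```

```bash
python3 - <<'E'
from h import *
p=load("i1w.npz")
o=ctrl.get_obs();R=Rn.from_euler("xyz",o["orientation"],degrees=True).as_matrix()
for d in (.10,.14,.17): print(d,proj(p,o["tool_pos"]+R[:,2]*d)*1.5, "camera in tool", R.T@(-p["R"].T@np.asarray(p["t"]).ravel()-o["tool_pos"]), (R.T@p["R"].T)[:,2])
# two-view scatter: rest centre in b1, with tool pose
for f in ["a_wrist","b1","c1","d1","f1w","g1w","h1w","i1w"]:
    q=load(f+".npz"); print(f,-q["R"].T@np.asarray(q["t"]).ravel(), q["R"][0])
E
```

```text
0.1 [401.6819 480.7935] camera in tool [ 0.0665 -0.003   0.0159] [-0.251  -0.0044  0.968 ]
0.14 [398.1706 395.641 ] camera in tool [ 0.0665 -0.003   0.0159] [-0.251  -0.0044  0.968 ]
0.17 [396.6132 357.8727] camera in tool [ 0.0665 -0.003   0.0159] [-0.251  -0.0044  0.968 ]
a_wrist [0.2799 0.6189 0.3843] [-0.3179 -0.9481  0.0028]
b1 [0.4273 0.3388 0.4002] [-0.1625 -0.9867  0.0009]
c1 [0.4979 0.043  0.4299] [ 0.1091 -0.994   0.0011]
d1 [0.5876 0.0508 0.3208] [ 0.1049 -0.9945  0.0018]
f1w [0.479  0.0702 0.3098] [ 0.0016 -0.8654  0.5012]
g1w [0.4487 0.0781 0.3667] [ 0.0016 -1.     -0.0025]
h1w [ 0.4687 -0.0788  0.282 ] [-0.9997 -0.0249  0.001 ]
i1w [ 0.4691 -0.0783  0.2881] [-0.9997 -0.0241 -0.0082]
```

```bash
python3 - <<'E'
from h import *
show(([.429,.342,.31],[180,0,-99.45]))
E
```

```text
[-0.3547  0.0274 -0.0053] [-0.0032  0.002   0.1876] dist 0.356 deg 10.8
```

Call:
carry_out:
  moves: "0.0 -0.03 0.002 -0.003 0 0 0.015;0.0 -0.06 0.005 -0.005 -0.001 0 0.03;0.0 -0.09 0.007 -0.005 -0.003 0.002 0.045;0.0 -0.12 0.009 -0.005 -0.003 0.002 0.06;0.0 -0.15 0.012 -0.005 -0.003 0.002 0.08;0.0 -0.18 0.014 -0.005 -0.003 0.002 0.095;0.0 -0.21 0.016 -0.005 -0.003 0.002 0.11;0.0 -0.24 0.019 -0.005 -0.003 0.002 0.125;0.0 -0.27 0.021 -0.005 -0.003 0.002 0.14;0.0 -0.3 0.023 -0.005 -0.003 0.002 0.155;0.0 -0.33 0.025 -0.005 -0.003 0.002 0.17;0.0 -0.355 0.027 -0.005 -0.003 0.002 0.188;0.0 -0.355 0.027 -0.005 -0.003 0.002 0.188;0.0 -0.355 0.027 -0.005 -0.003 0.002 0.188"

```text
clock: 17.4
tool_pos: [0.429, 0.3423, 0.3069]
orientation: [179.8, -0.3, -99.4]
force: [-0.9, -0.4, -2.8]
opening: 0.0151
```

```bash
python3 - <<'E'
from h import *
o=ctrl.get_obs();print(o["clock"],o["tool_pos"],o["orientation"],o["force"],o["moment"],o["opening"])
p=ctrl.snapshot("wrist");dump(p,"j1w.npz");save(p,"j1w.png",scale=1.5)
s=ctrl.snapshot("side");dump(s,"j1s.npz");save(s,"j1s.png",crop=(190,90,310,210),scale=5)
t=ctrl.snapshot("top");dump(t,"j1t.npz");save(t,"j1t.png",crop=(100,130,250,250),scale=5)
R=Rn.from_euler("xyz",o["orientation"],degrees=True).as_matrix()
q=o["tool_pos"]+R[:,2]*.1726; print(q,R[:,0])
E
```

```text
17.4 [0.429  0.3423 0.3069] [179.832   -0.2543 -99.3998] [-0.9038 -0.3519 -2.8222] [-0.0459 -0.0687  0.007 ] 0.015095781610545467
[0.4284 0.3417 0.1343] [-0.1633 -0.9866  0.0044]
```

View pics/j1w.png

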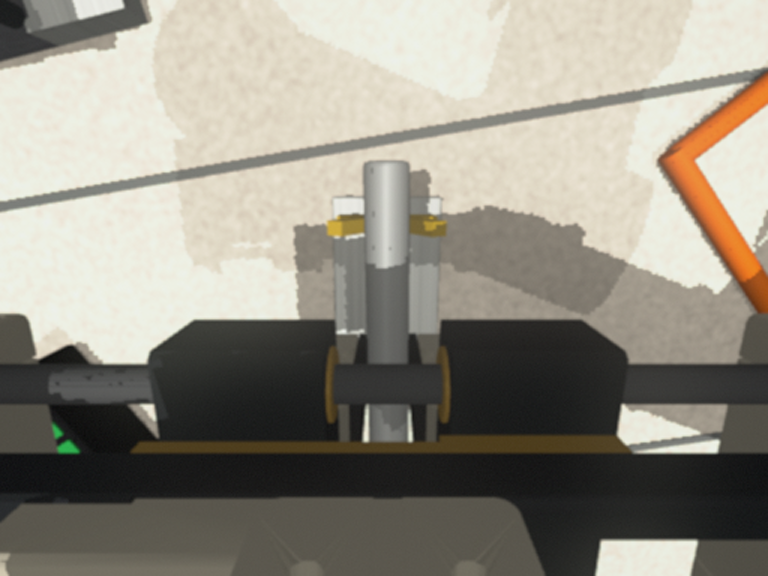

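View pics/j1s.png

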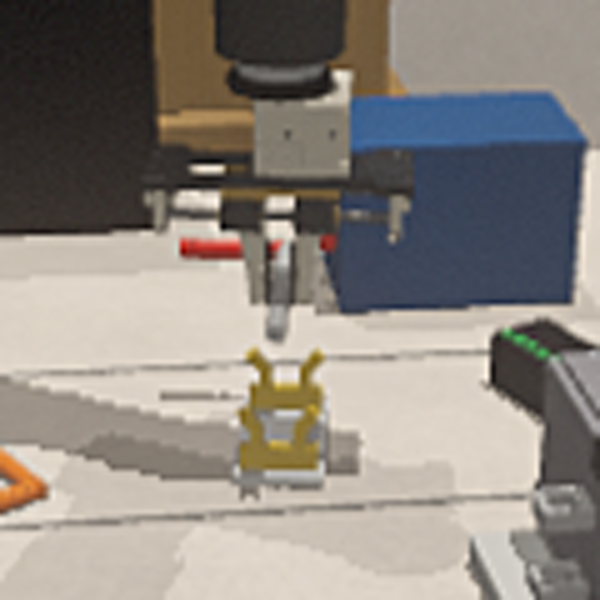

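View pics/j1t.png

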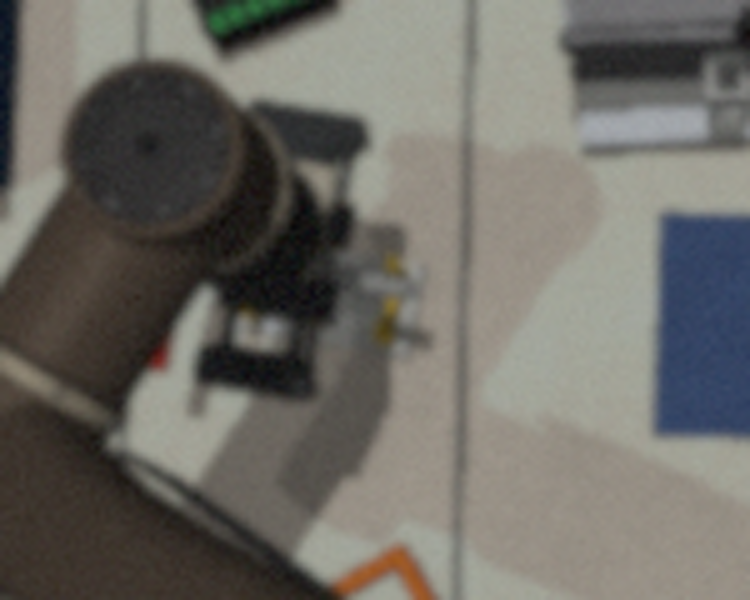

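```bash
python3 - <<'E'
from h import *
p=load("j1w.npz")
a=at_z(p,np.array((387,219))/1.5,.063);b=at_z(p,np.array((387,236))/1.5,.063);print(a,b)
c=at_z(p,np.array((335,197))/1.5,.01);d=at_z(p,np.array((441,197))/1.5,.01);print(c,d,(c+d)/2,"exp",np.array([.430,.348])-.065*np.array([.164,.986]))
show(([.4295,.3415,.2106],[180,0,-99.45]))
E
```

```text
[0.4216 0.2946 0.063 ] [0.423  0.3033 0.063 ]
[0.4523 0.28   0.01  ] [0.3862 0.2909 0.01  ] [0.4192 0.2854 0.01  ] exp [0.4193 0.2839]
[-0.0003 -0.0002  0.0974] [ 0.002  -0.0028 -0.0006] dist 0.097 deg 0.2
```

Call:
carry_out:
  moves: "0.0 0 0 0.025 0.002 -0.003 0;0.0 0 0 0.05 0.002 -0.003 0;0.0 0 0 0.065 0.002 -0.003 0;0.0 0 0 0.078 0.002 -0.003 0;0.0 0 0 0.088 0.002 -0.003 0;0.0 0 0 0.094 0.002 -0.003 0;0.0 0 0 0.096 0.002 -0.003 0;0.0 0 0 0.096 0.002 -0.003 0"

```text
clock: 18.35
tool_pos: [0.4295, 0.3424, 0.2129]
orientation: [-179.9, 0.1, -99.4]
force: [-0.6, 0.0, -2.1]
opening: 0.0151
```

```bash
python3 - <<'E'
from h import *
o=ctrl.get_obs();print(o["clock"],o["tool_pos"],o["orientation"],o["force"],o["moment"],o["opening"])
p=ctrl.snapshot("wrist");dump(p,"k1w.npz");save(p,"k1w.png",crop=(190,80,330,230),scale=4)
s=ctrl.snapshot("side");dump(s,"k1s.npz");save(s,"k1s.png",crop=(190,90,310,210),scale=5)
E
```

```text
18.35 [0.4295 0.3424 0.2129] [-179.9439    0.1121  -99.4445] [-0.5994  0.0161 -2.0768] [-0.0058 -0.1153 -0.0551] 0.01513123352785702
```

View pics/k1w.png

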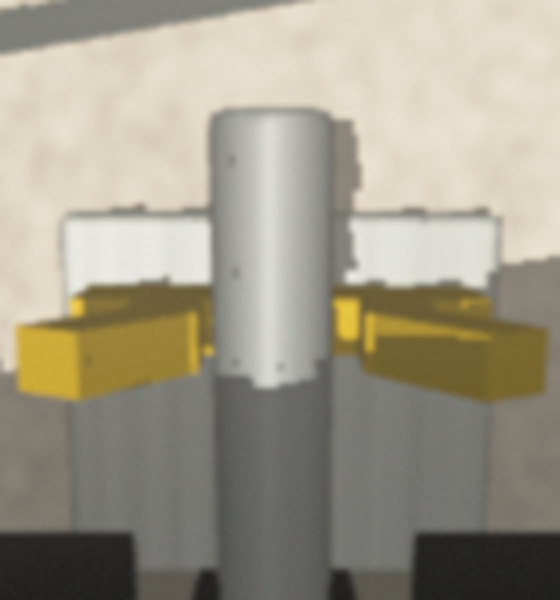

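View pics/k1s.png

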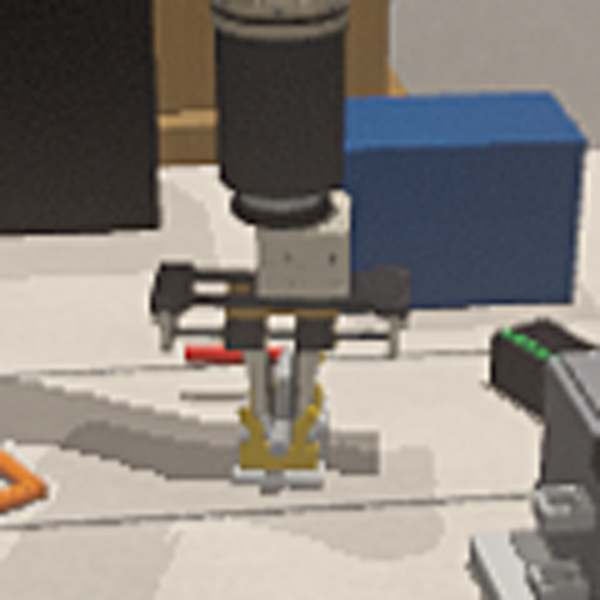

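The shank is in the slot, with the lips on both sides of it. I lower it the last 3 mm and then let go.

Call:
carry_out:
  moves: "0.0 0 0 0.0015 0 0 0;0.0 0 0 0.003 0 0 0;0.0 0 0 0.003 0 0 0"

```text
clock: 18.75
tool_pos: [0.4296, 0.3425, 0.2105]
orientation: [-179.9, 0.2, -99.4]
force: [-1.8, -1.0, 4.2]
opening: 0.0146
```

Call:
carry_out:
  moves: "0.03 0 0 0 0 0 0;0.03 0 0 0 0 0 0;0.05 0 0 0 0 0 0;0.05 0 0 0 0 0 0;0.06 0 0 0 0 0 0;0.06 0 0 -0.02 0 0 0;0.06 0 0 -0.05 0 0 0;0.06 0 0 -0.09 0 0 0;0.06 0.03 0 -0.13 0 0 0;0.06 0.06 0 -0.17 0 0 0;0.06 0.06 0 -0.17 0 0 0"

```text
clock: 19.85
tool_pos: [0.4196, 0.2811, 0.3855]
orientation: [-179.7, 0.5, -99.5]
force: [0.5, 1.5, -0.2]
opening: 0.0603
```

```bash
python3 - <<'E'
from h import *
o=ctrl.get_obs();print(o["clock"],o["tool_pos"],o["orientation"],o["force"],o["moment"],o["opening"])
p=ctrl.snapshot("wrist");dump(p,"l1w.npz");save(p,"l1w.png",scale=1.5)
s=ctrl.snapshot("side");dump(s,"l1s.npz");save(s,"l1s.png",crop=(190,90,310,210),scale=5)
t=ctrl.snapshot("top");dump(t,"l1t.npz");save(t,"l1t.png",crop=(100,90,310,230),scale=3.5)
for q in (p,s,t): print([(x["at"],x["confidence"]) for x in ctrl.mark_of(q,"bolt_mid")])
E
```

```text
19.85 [0.4196 0.2811 0.3855] [-179.675     0.5307  -99.4664] [ 0.4859  1.5274 -0.188 ] [ 0.2596 -0.1698  0.0034] 0.060294339742725536
[([232.4, 261.2], 0.83), ([205.6, 437.3], 0.67), ([229.4, 258.3], 0.36)]
[([170.6, 244.7], 0.71), ([179.9, 186.3], 0.49)]
[]
```

View pics/l1w.png

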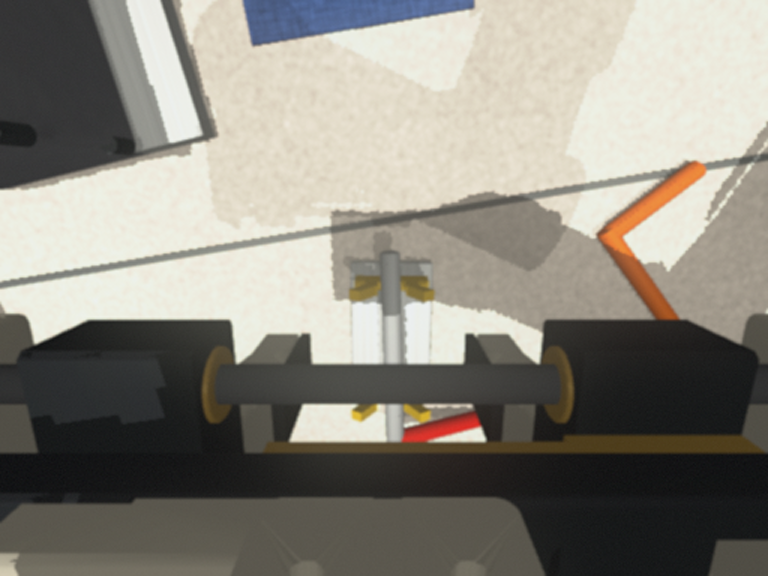

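View pics/l1s.png

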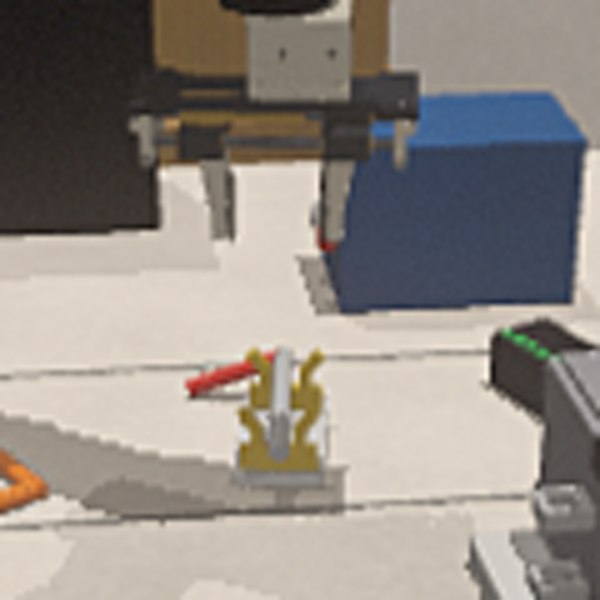

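View pics/l1t.png

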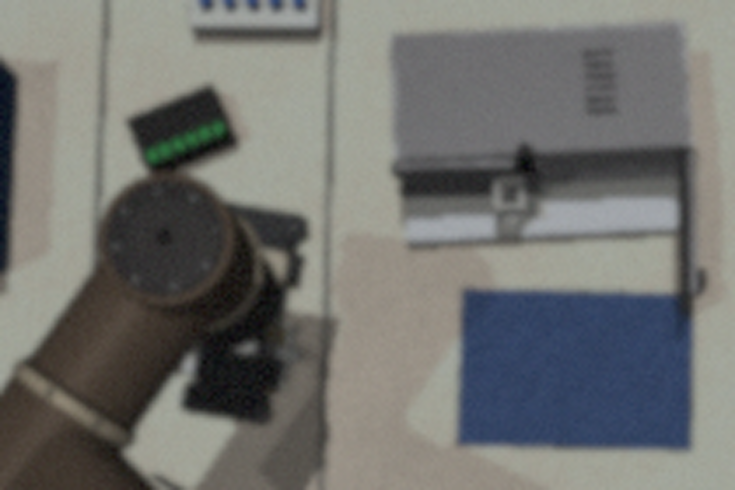

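```bash
python3 - <<'E'
from h import *
l=load("l1w.npz");p=load("d1.npz");T=load("l1t.npz");S=load("l1s.npz")
print("foot",at_z(l,np.array((390,252))/1.5,.038),"exp .4169 .2691", "far",at_z(l,np.array((394,440))/1.5,.038))
st=at_z(p,(306.4,88),.206);print("stub top",st, at_z(T,np.array([100,90])+np.array((526,150))/3.5,.206), "camoff")
h=at_z(p,np.array((78,127))/1.5,.160);print("leaf end",h)
print("stub base black",at_z(p,np.array((430,145))/1.5,.16))
f=at_z(p,np.array((78,127))/1.5,.16);g=at_z(p,np.array((404,140))/1.5,.16);d=f-g;print("leaf dir yaw",np.degrees(np.arctan2(-d[0],d[1])))
S0=load("a_side.npz")
print(tri([(S0,(313,171.1)),(T,np.array([100,90])+np.array((526,152))/3.5)]))
save(load("f3s.npz"),"stub_s.png",crop=(260,140,370,240),scale=6)
E
```

```text
foot [0.4188 0.2712 0.038 ] exp .4169 .2691 far [0.4422 0.4349 0.038 ]
stub top [0.601  0.0336 0.206 ] [0.5944 0.03   0.206 ] camoff
leaf end [0.5939 0.1604 0.16  ]
stub base black [0.6009 0.0366 0.16  ]
leaf dir yaw 3.868050420246363
(array([0.5972, 0.03  , 0.1915]), [0.0010221841807138857, 0.0010221841807138538])
```

View pics/stub_s.png

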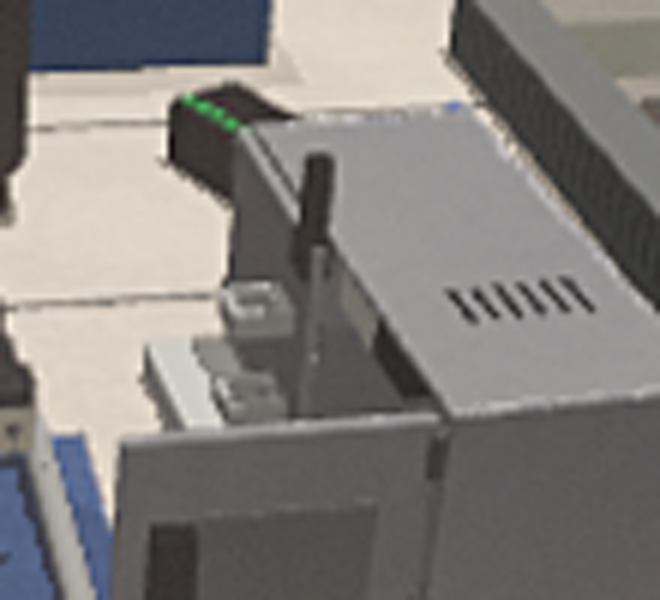

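```bash
python3 - <<'E'
from h import *
show(([.599,.11,.42],[180,0,-86]))
E
```

```text
[ 0.1413 -0.2056 -0.0417] [ 0.0004 -0.0003 -0.2345] dist 0.253 deg 13.4
```

Call:
carry_out:
  moves: "0.06 0 0 -0.042 0 0 0;0.06 0.04 -0.06 -0.042 0 0 -0.1;0.06 0.08 -0.12 -0.042 0 0 -0.2;0.06 0.12 -0.18 -0.042 0 0 -0.234;0.06 0.141 -0.206 -0.042 0 0 -0.234;0.06 0.141 -0.206 -0.042 0 0 -0.234;0.06 0.141 -0.206 -0.042 0 0 -0.234;0.06 0.141 -0.206 -0.042 0 0 -0.234"

```text
clock: 20.95
tool_pos: [0.6004, 0.1091, 0.4192]
orientation: [179.9, 0.0, -86.2]
force: [-0.2, 1.0, 0.4]
opening: 0.0601
```

```bash
python3 - <<'E'
from h import *
o=ctrl.get_obs();print(o["clock"],o["tool_pos"],o["orientation"],o["force"],o["joint_pos"],o["opening"])
p=ctrl.snapshot("wrist");dump(p,"m1w.npz");save(p,"m1w.png",scale=1.5)
print([(x["at"],x["confidence"]) for x in ctrl.mark_of(p,"stub")])
R=Rn.from_euler("xyz",o["orientation"],degrees=True).as_matrix()
print("camera in tool", R.T@(-p["R"].T@np.asarray(p["t"]).ravel()-o["tool_pos"]))
show(([.599,.032,.40],[180,0,-86]))
E
```

```text
20.95 [0.6004 0.1091 0.4192] [179.8649   0.0067 -86.1876] [-0.2393  0.9955  0.4057] [ 28.5958  14.0336  -6.5662  -0.067  -69.5201 -24.76  ] 0.06009907171656366
[([110.6, 268.4], 0.85)]
camera in tool [ 0.0669 -0.0014  0.0196]
[0.0782 0.0057 0.0203] [ 0.0008  0.0008 -0.0005] dist 0.081 deg 0.1
```

View pics/m1w.png

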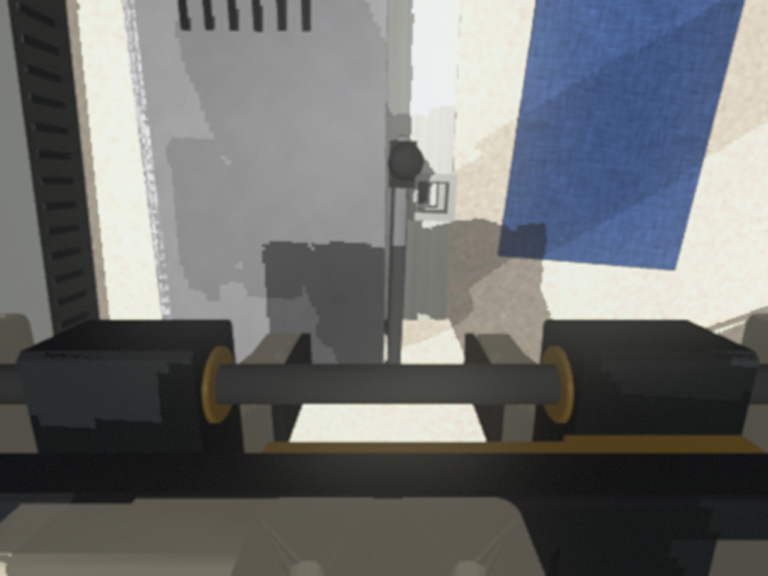

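```bash
python3 - <<'E'
from h import *
p=load("m1w.npz");d=load("d1.npz");S=load("a_side.npz")
print(at_z(p,np.array((407,157))/1.5,.206),at_z(p,(268.4,110.6),.185))
print(tri([(p,np.array((407,157))/1.5),(d,(306.4,88)),(S,(313,165.8))]))
show(([.5975,.032,.40],[180,0,-86]),([.5975,.032,.345],[180,0,-86]))
E
```

```text
[0.5976 0.0322 0.206 ] [0.5985 0.0353 0.185 ]
(array([0.5987, 0.0332, 0.2079]), [0.001366094039820387, 0.0021277281065409347, 0.0010508231691222908])
[0.0781 0.0072 0.0203] [ 0.0008  0.0008 -0.0005] dist 0.081 deg 0.1
[0.0782 0.0072 0.0753] [ 0.0008  0.0008 -0.0005] dist 0.109 deg 0.1
```

Call:
carry_out:
  moves: "0.06 0.04 0.004 0.01 0 0 0;0.06 0.077 0.006 0.02 0 0 0;0.06 0.077 0.006 0.02 0 0 0;0.06 0.077 0.006 0.04 0 0 0;0.06 0.077 0.006 0.06 0 0 0;0.06 0.077 0.006 0.073 0 0 0;0.04 0.077 0.006 0.073 0 0 0;0.024 0.077 0.006 0.073 0 0 0;0.024 0.077 0.006 0.073 0 0 0;0.024 0.077 0.006 0.073 0 0 0;0.024 0.077 0.006 0.073 0 0 0;0.024 0.077 0.006 0.073 0 0 0"

```text
clock: 22.25
tool_pos: [0.5989, 0.0327, 0.3488]
orientation: [-179.9, 0.1, -86.0]
force: [-1.0, -0.1, -0.3]
opening: 0.025
```

```bash
python3 - <<'E'
from h import *
o=ctrl.get_obs();print(o["clock"],o["tool_pos"],o["orientation"],o["force"],o["joint_pos"],o["opening"])
p=ctrl.snapshot("wrist");dump(p,"n1w.npz");save(p,"n1w.png",scale=1.5)
s=ctrl.snapshot("side");dump(s,"n1s.npz");save(s,"n1s.png",crop=(250,100,370,220),scale=5)
hinge=np.array([.590,.162]);a0=np.radians(-86);tg=[]
for th in np.arange(10,101,10):
    a=a0-np.radians(th); c=hinge+.130*np.array([np.cos(a),np.sin(a)])+.003*np.array([np.sin(a),-np.cos(a)])
    tg.append(([c[0],c[1],.346],[180,0,-86-th]))
show(*tg)
E
```

```text
22.25 [0.5989 0.0327 0.3488] [-179.8978    0.0963  -86.0442] [-1.0287 -0.0995 -0.3051] [ 21.7558  15.8794 -13.6486  -0.0696 -60.3452 -17.7657] 0.024971279404073465
[-0.0021  0.0253  0.0026] [-0.0013  0.0017  0.1736] dist 0.026 deg 9.9
[-0.0084  0.0471  0.0025] [-0.0011  0.0018  0.3482] dist 0.048 deg 19.9
[-0.0185  0.0674  0.0025] [-0.001   0.0019  0.5227] dist 0.07 deg 29.9
[-0.0319  0.0857  0.0025] [-0.0008  0.002   0.6972] dist 0.091 deg 39.9
[-0.0483  0.1013  0.0025] [-0.0007  0.0021  0.8718] dist 0.112 deg 49.9
[-0.0671  0.1139  0.0025] [-0.0005  0.0022  1.0463] dist 0.132 deg 59.9
[-0.0879  0.1231  0.0026] [-0.0003  0.0023  1.2208] dist 0.151 deg 69.9
[-0.1099  0.1284  0.0026] [-0.0001  0.0023  1.3954] dist 0.169 deg 79.9
[-0.1325  0.1299  0.0026] [0.0001 0.0024 1.5699] dist 0.186 deg 89.9
[-0.155   0.1274  0.0027] [0.0003 0.0024 1.7444] dist 0.201 deg 99.9
```

View pics/n1w.png

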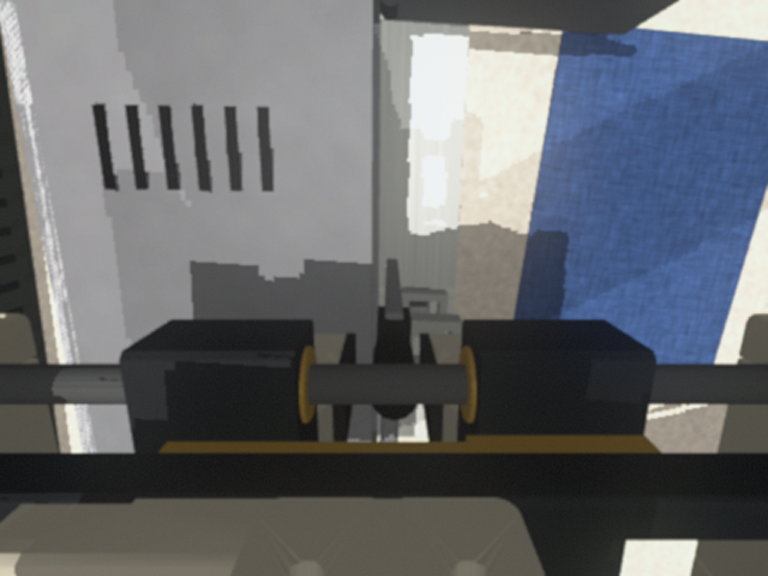

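View pics/n1s.png

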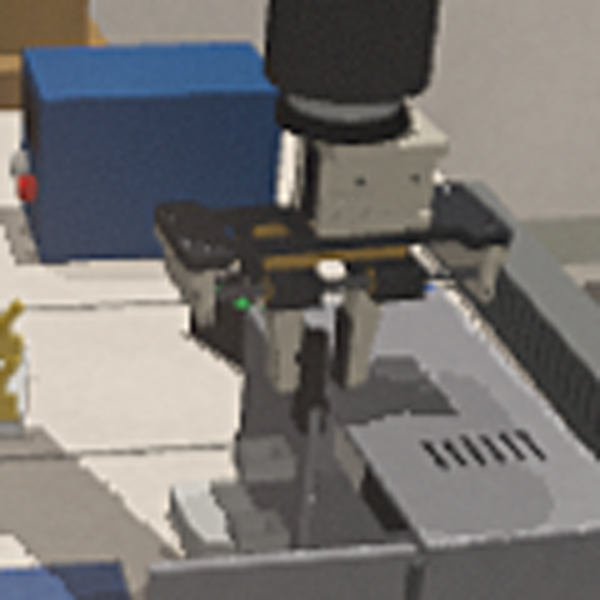

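The stub stands between the two fingers, at wrist (262,240) native. I now pull it along the arc, first to 50 degrees.

Call:
carry_out:
  moves: "0.024 -0.001 0.013 0.002 0 0 0.087;0.024 -0.002 0.025 0.002 0 0 0.174;0.024 -0.005 0.036 0.002 0 0 0.26;0.024 -0.0085 0.047 0.002 0 0 0.348;0.024 -0.013 0.0575 0.002 0 0 0.435;0.024 -0.0185 0.0675 0.002 0 0 0.523;0.024 -0.025 0.077 0.002 0 0 0.61;0.024 -0.032 0.086 0.002 0 0 0.697;0.024 -0.04 0.0935 0.002 0 0 0.785;0.024 -0.048 0.101 0.002 0 0 0.872;0.024 -0.048 0.101 0.002 0 0 0.872"

```text
clock: 23.45
tool_pos: [0.4942, 0.074, 0.3467]
orientation: [180.0, 0.1, -136.0]
force: [-0.5, -0.1, 0.4]
opening: 0.0245
```

```bash
python3 - <<'E'
from h import *
o=ctrl.get_obs();print(o["clock"],o["tool_pos"],o["orientation"],o["force"],o["joint_pos"],o["opening"])
p=ctrl.snapshot("wrist");dump(p,"o1w.npz");save(p,"o1w.png",scale=1.5)
hinge=np.array([.590,.162]);a0=np.radians(-86);tg=[]
for th in np.arange(55,101,5):
    a=a0-np.radians(th); c=hinge+.130*np.array([np.cos(a),np.sin(a)])+.003*np.array([np.sin(a),-np.cos(a)])
    tg.append(([c[0],c[1],.346],[180,0,-86-th]))
show(*tg)
E
```

```text
23.45 [0.4942 0.074  0.3467] [ 179.976     0.1417 -136.0313] [-0.5001 -0.1278  0.3587] [ 31.0649   6.721  -25.8335  -0.0653 -57.3127 -77.0609] 0.02449424868583227
[-0.0007  0.0115  0.0006] [0.0004 0.0023 0.09  ] dist 0.012 deg 5.2
[-0.0024  0.0227  0.0007] [0.0005 0.0023 0.1773] dist 0.023 deg 10.2
[-0.0052  0.0337  0.0007] [0.0006 0.0023 0.2645] dist 0.034 deg 15.2
[-0.0089  0.0444  0.0007] [0.0007 0.0022 0.3518] dist 0.045 deg 20.2
[-0.0135  0.0548  0.0007] [0.0008 0.0022 0.4391] dist 0.056 deg 25.2
[-0.019   0.0647  0.0007] [0.0009 0.0022 0.5263] dist 0.067 deg 30.2
[-0.0253  0.0741  0.0007] [0.001  0.0022 0.6136] dist 0.078 deg 35.2
[-0.0325  0.0829  0.0007] [0.0011 0.0021 0.7009] dist 0.089 deg 40.2
[-0.0403  0.0911  0.0008] [0.0012 0.0021 0.7881] dist 0.1 deg 45.2
[-0.0489  0.0985  0.0008] [0.0013 0.002  0.8754] dist 0.11 deg 50.2
```

View pics/o1w.png

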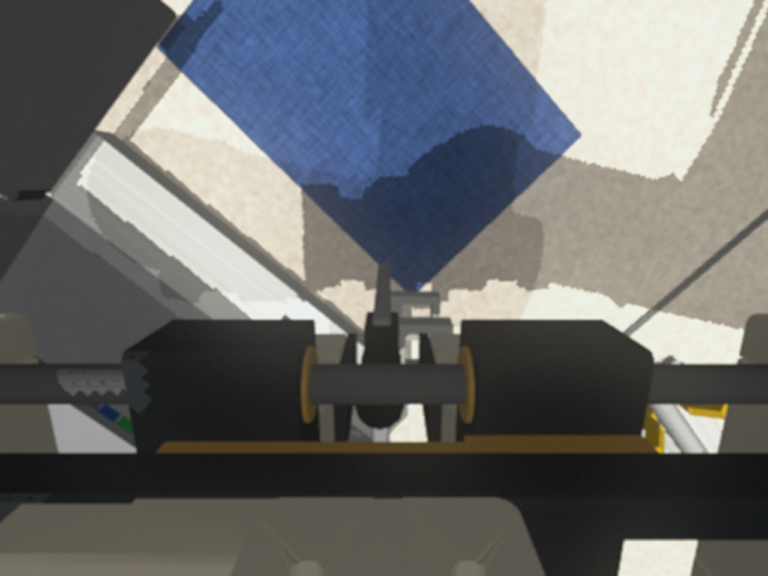

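Call:
carry_out:
  moves: "0.024 -0.001 0.0115 0 0 0 0.09;0.024 -0.0025 0.023 0 0 0 0.177;0.024 -0.005 0.034 0 0 0 0.264;0.024 -0.009 0.0445 0 0 0 0.352;0.024 -0.0135 0.055 0 0 0 0.439;0.024 -0.019 0.065 0 0 0 0.526;0.024 -0.025 0.074 0 0 0 0.614;0.024 -0.029 0.0785 0 0 0 0.657;0.024 -0.0325 0.083 0 0 0 0.7;0.024 -0.0325 0.083 0 0 0 0.7"

```text
clock: 24.5
tool_pos: [0.4609, 0.1562, 0.3464]
orientation: [179.9, 0.1, -176.0]
force: [-0.2, 0.2, -0.5]
opening: 0.024
```

```bash
python3 - <<'E'
from h import *
o=ctrl.get_obs();print(o["clock"],o["tool_pos"],o["orientation"],o["force"],o["moment"],o["opening"])
p=ctrl.snapshot("wrist");dump(p,"q1w.npz");save(p,"q1w.png",scale=1.5)
E
```

```text
24.5 [0.4609 0.1562 0.3464] [ 179.9173    0.071  -175.9971] [-0.249   0.1839 -0.4988] [ 0.0329 -0.1622  0.0485] 0.02404937728924597
```

View pics/q1w.png

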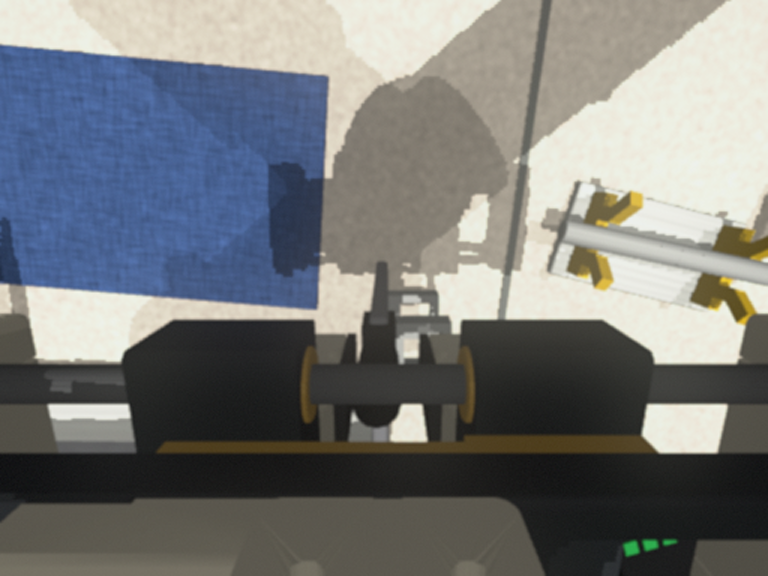

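Call:
carry_out:
  moves: "0.024 0 0.003 0 0 0 0;0.024 0 0.005 0 0 0 0.02;0.024 0 0.006 0 0 0 0.03;0.024 0 0.006 0 0 0 0.03"

```text
clock: 24.95
tool_pos: [0.4601, 0.162, 0.3465]
orientation: [179.9, 0.1, -177.8]
force: [0.6, -0.3, -0.4]
opening: 0.0239
```

Call:
carry_out:
  moves: "0.024 0 0.002 0 0 0 0;0.024 0 0.003 0 0 0 0;0.024 0 0.003 0 0 0 0"

```text
clock: 25.25
tool_pos: [0.46, 0.164, 0.3464]
orientation: [-179.9, 0.0, -177.8]
force: [3.7, -8.9, -0.5]
opening: 0.024
```

Call:
carry_out:
  moves: "0.05 0 -0.002 0 0 0 0;0.05 0 -0.002 0 0 0 0;0.05 0 -0.002 0 0 0 0;0.05 0 -0.002 0 0 0 0;0.06 0 -0.002 -0.02 0 0 0;0.06 0 -0.002 -0.05 0 0 0;0.06 0 -0.002 -0.08 0 0 0;0.06 -0.04 -0.002 -0.1 0 0 0;0.06 -0.08 -0.002 -0.1 0 0 0;0.06 -0.08 -0.002 -0.1 0 0 0;0.06 -0.08 -0.002 -0.1 0 0 0"

```text
clock: 26.35
tool_pos: [0.5404, 0.1659, 0.4455]
orientation: [180.0, -0.0, -177.9]
force: [-0.1, -0.0, -0.6]
opening: 0.0601
```

```bash
python3 - <<'E'
from h import *
o=ctrl.get_obs();print(o["clock"],o["tool_pos"],o["orientation"],o["force"],o["joint_pos"],o["opening"])
p=ctrl.snapshot("wrist");dump(p,"r1w.npz");save(p,"r1w.png",scale=1.5)
s=ctrl.snapshot("side");dump(s,"r1s.npz");save(s,"r1s.png",crop=(180,100,380,240),scale=4)
t=ctrl.snapshot("top");dump(t,"r1t.npz");save(t,"r1t.png",crop=(130,80,400,240),scale=2.9)
E
```

```text
26.35 [0.5404 0.1659 0.4455] [ 179.951    -0.031  -177.8878] [-0.0785 -0.0208 -0.5985] [  36.8762    8.8329   -9.7311   -0.0611  -71.4336 -124.7445] 0.06005263639747807
```

View pics/r1w.png

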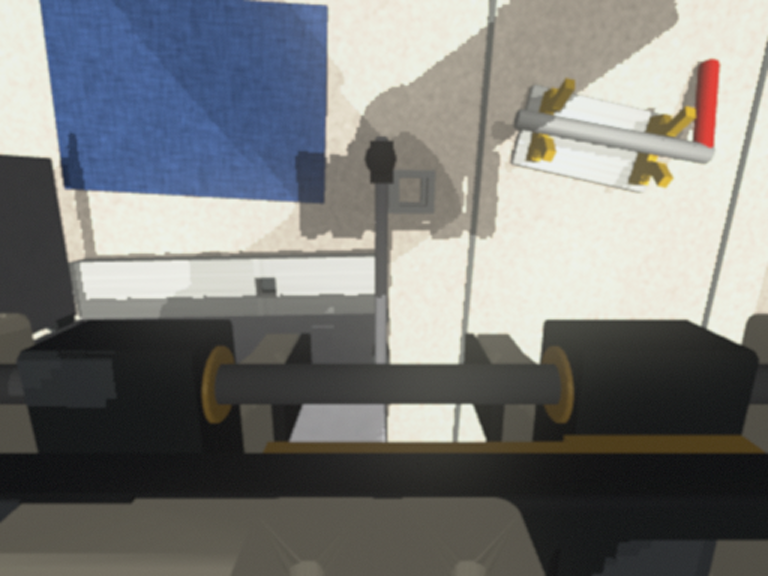

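View pics/r1s.png

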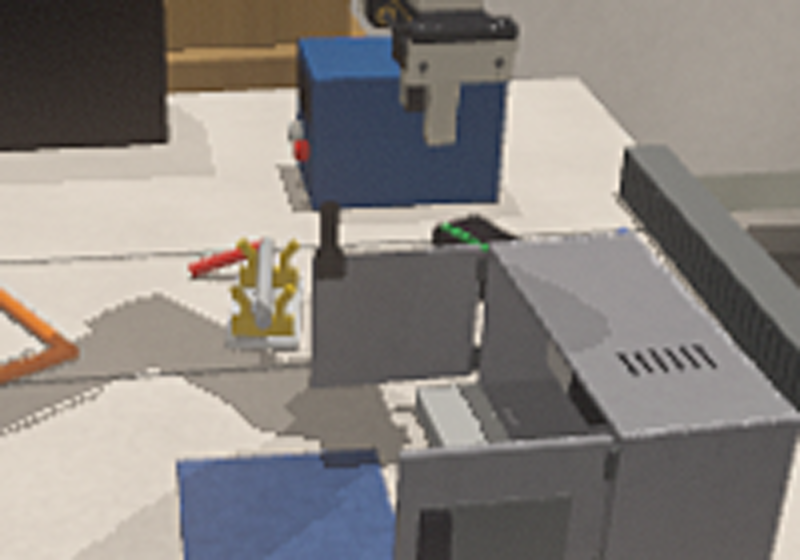

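View pics/r1t.png

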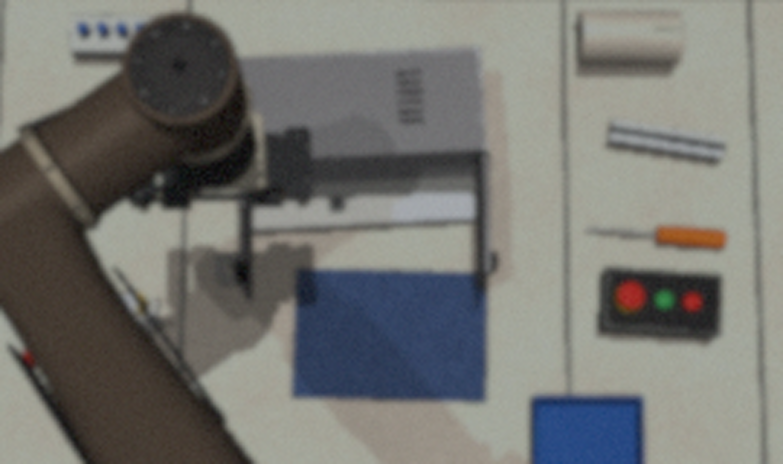

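```bash
python3 - <<'E'
from h import *
p=load("r1w.npz")
st=at_z(p,np.array((380,156))/1.5,.206); e=at_z(p,np.array((381,330))/1.5,.16);e2=at_z(p,np.array((382,195))/1.5,.16)
s1=at_z(p,np.array((82,260))/1.5,.024);s2=at_z(p,np.array((374,254))/1.5,.024)
d=e2-e;sd=s1-s2; A=lambda v:np.degrees(np.arctan2(v[1],v[0]))
print(st,e,e2,"leaf",A(d),"sill",A(sd), "open rad",np.radians((A(sd)-A(d))%360))
h=np.array([.590,.162]); v=st[:2]-h; print("stub angle",A(v),np.radians((-86-A(v))%360),np.linalg.norm(v))
f=at_z(p,np.array((521,119))/1.5,.038);el=at_z(p,np.array((704,153))/1.5,.038);u=(el-f)/np.linalg.norm(el-f)
print("bolt mid",f+.08*u,"len",np.linalg.norm(el-f),"yaw",np.degrees(np.arctan2(-u[0],u[1])))
s=load("r1s.npz");print(tri([(p,np.array((521,119))/1.5),(s,(180+263/4,100+318/4))]),tri([(p,np.array((704,153))/1.5),(s,(180+265/4,100+243/4))]))
E
```

```text
[0.463 0.16  0.206] [0.5694 0.1634 0.16  ] [0.4831 0.1611 0.16  ] leaf -178.47265413340426 sill -86.67664946537457 open rad 1.6021425216332026
stub angle -179.09972714216784 1.6248967713391598 0.12699266040127086
bolt mid [0.4306 0.3544 0.038 ] len 0.16211181311789613 yaw -7.604426705391744
(array([0.421 , 0.274 , 0.0415]), [0.0005465936098044403, 0.000546593609804444]) (array([0.4416, 0.4338, 0.041 ]), [0.00014018300975752882, 0.00014018300975749713])
```

```bash
python3 - <<'E'
from h import *
print(ctrl.close_job()); o=ctrl.get_obs();print(o["clock"],o["force"])
E
```

```text
the job is handed in; nothing more can be done
None
the job is handed in; nothing more can be done
```

The job is done and handed in at about 26.5 s of the 72 s allowed; no verdict came back. I lifted the bolt out by its red handle, laid it flat on the mat and let go. I then re-gripped it by the shank and set it in both forks, and pulled the passive leaf to its stop by the stub.

**Last checks, from the camera pictures:**
- **Passive leaf:** about 1.60 rad, measured against the sill. The force rose to about 9 N at the stop, before I backed off.
- **Active leaf:** still standing open, judged by eye.
- **Bolt:** lying in both forks, its mid point about 6 mm from the seat and about 2° off the forks' line. Two-view height was 41 mm against the nominal 38 mm, within the 6 mm allowed.
- **Other things on the bench:** the control station, aluminium bar, screwdriver, module and orange look-alike looked undisturbed in the pictures.
- **Gripper:** open and clear of everything.

**Disagreements:** single views differed by 2–6 mm, mostly from per-shot wrist-camera calibration. No check failed.

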